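# Square a brass blank into the corner of a stop plate with a pusher

### The job

Take the pusher out of its wooden stand and, with its steel rod only, gently nudge the brass blank on the steel plate: first push it flat against the far stop bar and press it home there with about 5 N, then slide it along that bar and press it just as lightly against the left stop bar. It must end flat against both bars with no gap; its soft edges mark easily, so never ram it, do not lift it or touch it with the gripper, put the pusher back upright in its stand at the end, and leave the other things where they are.

Things in the scene. Friction and masses are not known exactly. Their poses are not given: they have to be found in the camera images.
- blank_center (a point): Centre (half-way up) of the loose brass blank, a flat rectangular plate 44 mm (its x) by 60 mm (its y) by 8 mm thick, about 0.18 kg (varies), lying flat on the steel base of the stop plate. Its friction on the base varies: it takes roughly 0.5 to 2 N to slide. It starts clear of both bars, turned up to 0.3 rad out of square. Its soft polished edges are marked by more than 8 N.
- home (a point): Where the centre of the blank lies when it is fully home in the corner; its axes are those of the stop plate (x toward the far bar, y toward the left bar, z up), 14 mm above the bench board. The blank home has its axes parallel to these. The inner face of the far bar lies 22 mm from this point along +x, that of the left bar 30 mm along +y.
- jig: The fixed stop plate, left or right on the bench board: dark steel base 120 (x) by 130 (y) by 10 mm high, origin at the centre of its underside on the bench board, turned about the vertical from start to start. It carries the two bars.
- stop_back: The far stop bar, fixed on the base: 12 (x) by 106 (y) by 14 mm high, steel, origin at the centre of its underside on the base's top face. Rigid. Its near (-x) face is the stop. A blank that comes out of square catches on it with one corner and stays slightly askew; pressing near each end of its near edge squares it.
- stop_side: The left stop bar, fixed on the base: 92 (x) by 12 (y) by 14 mm high, steel, origin at the centre of its underside. Rigid. Its -y face is the stop. 4 mm of relief is left open in the inner corner between the bars.
- pusher_grip (a point): Centre of the pusher's wooden handle, where to grip it: square, 18 by 18 mm across its x and y axes, 48 mm tall (24 mm above and below this point), with a round wooden cap 24 mm across and 8 mm high on top. Under it a brass collar 24 mm across, 5 mm thick, then the rod. 0.07 kg. It stands upright in the stand, hanging by its collar.
- pusher_tip (a point): Centre of the flat lower end of the pusher's rod, 74 mm below pusher_grip along its axis. The rod is round steel, 10 mm in diameter, 45 mm long below the collar. A rod end 2 to 6 mm above the base meets the blank's edge well.
- stand: The fixed wooden stand, on the other side of the bench board from the stop plate: a block 56 by 56 by 50 mm high, origin at the centre of its underside; a vertical hole 14 mm wide goes through its middle. The pusher's collar rests on its top face, so that the rod's end is 5 mm above the bench board.
- plug: Bystander: round wooden plug 28 mm across, 10 mm high.
- reel: Bystander: wooden thread reel 34 mm across, 54 mm high, beside the stand.
- loupe_lens: Bystander: small round loupe 31 mm across, 19 mm high.
- cup: Bystander: small plastic cup 37 mm across, 22 mm high, on the other side of the stand.
- clean_block: Bystander: square steel bench block 68 by 68 by 18 mm, between the stop plate and the stand.
There are look-alikes about, which are no part of the job. Of the things that look like the stand, take the one that is farthest to the robot's right at the start.

How it is judged:
On the way, in this order (a step that is already met when the one before it is completed fails the run):
1. the pusher is drawn out of the stand (z of pusher_tip in the frame of stand above 0.054 m), for 0.15 s.
2. the pusher presses the blank flat against the far bar (more than 2.5 N on the bar, gap under 1.5 mm, within 0.03 rad) (x of blank_center in the frame of home above -0.0015 m and angle between the x axis of blank_center and the x axis of home, either way round below 0.03 rad and contact force between blank and stop_back above 2.5 N and contact force between pusher and blank above 1 N), for 0.15 s.
3. the pusher presses the blank against the left bar (more than 2.5 N on the bar, gap under 1.5 mm) (y of blank_center in the frame of home above -0.0015 m and contact force between blank and stop_side above 2.5 N and contact force between pusher and blank above 1 N), for 0.15 s.
At the end, for the whole second after the job is handed in: The blank lies flat on the base, less than 1.5 mm from touching each of the two bars and within 0.03 rad of square to them; the pusher hangs upright in the hole of its stand, its collar down on the stand (within 3 mm), released and at rest (x of blank_center in the frame of home between -0.0015 and 0.0015 m and y of blank_center in the frame of home between -0.0015 and 0.0015 m and z of blank_center in the frame of home below 0.0015 m and angle between the x axis of blank_center and the x axis of home, either way round below 0.03 rad and linear speed of blank below 0.01 m/s and horizontal distance between pusher_tip and stand below 0.005 m and z of pusher_tip in the frame of stand below 0.008 m and angle between pusher_tip's own z axis and vertical below 0.1 rad and linear speed of pusher below 0.02 m/s).
It fails at once if the pusher pushes the blank with more than 8 N (contact force between pusher and blank above 8 N).
It fails at once if the gripper or arm touches the blank (contact force between the arm and blank above 0.3 N).
It fails at once if the fingers touch the blank (contact force between the fingers and blank above 0.3 N).
It fails at once if the blank is lifted off the base by more than 4 mm (z of blank_center in the frame of home above 0.004 m).
It fails at once if a bystander is moved by more than 15 mm (distance of any of plug, loupe_lens, reel, cup, clean_block from where it was at the start of the episode above 0.015 m).
It also fails if it takes over 72 s, if anything falls off the work surface, if the arm or the gripper's body presses on something with over 40 N, if the wrist force passes 120 N, or if a joint passes its speed limit or range.

### The arm

A 6-joint arm with a two-finger parallel gripper is mounted at the origin on a cart in front of the work surface, level with it; the furniture and walls round the work are solid. World frame = base frame: x ahead of the robot, y to its left, z up, the work surface at z = 0. Lengths are in m, angles in rad, forces in N, time in s.
With the tool pointing down it reaches from about 0.375 to 0.9 m from the base axis. Payload 3.1 kg.
Tool frame: the origin (TCP) lies midway between the tips of the shut fingers; the grasp point (between the pads) lies 19 mm behind it; x points along the fingers, y is the direction in which the jaws open and shut, and the axes are right-handed (so a half turn about x gives the same grasp; the last joint's range is limited). The gripper opens to 85 mm and grips with 20 to 120 N. Pads are 22 mm wide; open, the fingers measure 114 mm over their backs; the gripper's body (76 mm by 85 mm) begins 54 mm behind the grasp point. The pads swing forward as they close: fully open they stand 13 mm farther back than shut.
Start: joints at [1.087, 0.527, 1.433, -0, 1.181, -0.178], TCP at [0.188, 0.596, 0.231] pointing down, gripper open.
Joint ranges: [-3.08, 3.08], [-0.75, 2.2], [0.22, 2.44], [-1.43, 4.57], [0, 2.65], [-2.85, 2.85]. Speed limits (rad/s): [2.79, 2.79, 3.14, 3.14, 3.14, 3.14].

### API

Orientations are given as a unit quaternion [x, y, z, w].
In Python, from station import manip gives the robot as it stands.
- The arm moves only by the tool carry_out, never from a script. Its argument "commands" is a list that holds one entry, the list of rows, each a list of 7 numbers: the shift along the tool's x, y, z in units of 25 mm (1.0 is 25 mm), then the turn, a rotation vector about the tool's x, y, z in units of 5 degrees (1.0 is 5 degrees), then the finger opening in mm, from 0 to 85.4. A call has exactly 5 rows; each row is the pose to reach, as a shift and turn from the pose commanded when the call began, along the tool's axes at that moment; what a row does not reach only later rows make up. A row lasts 1/10 s, in which the tool goes at most 50 mm and 8.59 degrees, less where a joint would pass 70% of its speed; a pose out of reach is approached as far as the arm can. A call with a gripper value outside its range is refused whole. The fingers move at their own pace and stop on an object; "force" is the grip in N (left out, the last holds). Time passes only in rows, so rows that repeat a pose let the fingers close, or fill a call up. It gives the time, the measured TCP pose, the force and the opening at its end, in the units of the state.
- manip.sense(): the state, without advancing time (a new reading comes with each control period).
- manip.snapshot(name): name is "scene" or "side" or "wrist"; returns a dict with "image" (420x560x3 uint8, red, green, blue), "fx", "fy", "cx", "cy" (pixels), "rvec" (rotation vector, rad) and "tvec" (3), from world to camera coordinates, as OpenCV has them. Camera axes: x right, y down, z forward; pixel columns grow to the right and rows downward; lengths in m; the calibration is good to about 2 mm. A picture is of the moment at which its call begins. There is no depth.
- manip.sign_off(): hands the job in, once; it reports no verdict.
The state is a dict: "t": time; "q": joint angles; "qd": joint speeds; "tau": joint torques, N m; "tcp_pos": TCP position; "tool_rot": TCP orientation; "force": force on the tool from outside, world axes, zero at the start; "ft_torque": the same for the moment, N m; "finger_gap": opening from 0.0 (shut) to 1.0 (fully open).
Only numpy, scipy, OpenCV 4.12 (cv2) and the standard library are available. Lean on these libraries where they do the work, as an engineer would, in place of code of your own. Each camera call takes 0.05 s, during which the arm holds its last target.

## Working session

There is one attempt and no reset: what is moved stays moved. The work goes in short steps, Python scripts to look and compute and a tool call to move; the robot and the scene stay as the last step left them, time stands still between calls to the robot, and variables do not carry over. Pictures are saved under pics/ and viewed, and the job is handed in when it is done.

Besides the shell and the picture viewer there is one more tool, called after "Request:" as a command line: name --argument value ..., lists and objects as JSON in quotes. carry_out: Moves the arm, as the interface text tells. Its arguments: {"type":"object","properties":{"commands":{"type":"array"},"force":{"type":"number"}},"required":["commands"]}

```bash
ls; mkdir -p pics; python3 - <<'E'
from station import manip
import cv2
s=manip.sense(); print(s)
for n in ["scene","side","wrist"]:
    p=manip.snapshot(n); cv2.imwrite(f"pics/{n}0.png",p["image"][:,:,::-1]); print(n,{k:v for k,v in p.items() if k!="image"})
    import pickle; pickle.dump(p,open(f"pics/{n}0.pkl","wb"))
E
```

```text
pics
{'t': 0.0, 'q': array([ 1.08651609e+00,  5.28467911e-01,  1.43389229e+00, -1.82454449e-05,
        1.18139002e+00, -1.78498559e-01]), 'qd': array([-0.00114254, -0.00055729, -0.00074175,  0.00072741, -0.00174401,
        0.00106493]), 'tau': array([-1.12495334e-03, -4.42355025e+01, -1.78023255e+01, -5.05363987e-04,
        8.44023773e-03, -8.90442834e-06]), 'tcp_pos': array([0.18778975, 0.59537765, 0.23033573]), 'tool_rot': array([ 0.10696371,  0.69910086, -0.10841021,  0.69861576]), 'force': array([-0.32145686, -0.18372414, -0.09482   ]), 'ft_torque': array([-0.03930818, -0.01239127,  0.00821539]), 'finger_gap': 1.001025346032139}
scene {'fx': 493.8414809127441, 'fy': 493.8414809127441, 'cx': 271.7164526068926, 'cy': 208.0294016119918, 'rvec': array([ 2.13262147, -1.3400217 ,  0.48462496]), 'tvec': array([-0.23183618,  0.41271411,  0.65966548])}
side {'fx': 428.48333878766846, 'fy': 428.48333878766846, 'cx': 275.6607195600689, 'cy': 215.70071748909692, 'rvec': array([ 1.96525213, -0.48115039,  0.29236824]), 'tvec': array([-0.42122037,  0.17737716,  0.67956798])}
wrist {'fx': 325.5831338299013, 'fy': 325.5831338299013, 'cx': 282.62111913398917, 'cy': 210.7322628430833, 'rvec': array([-2.33612397, -1.71190337, -0.24776187]), 'tvec': array([-0.62449255, -0.03703871,  0.37967172])}
```

View pics/scene0.png

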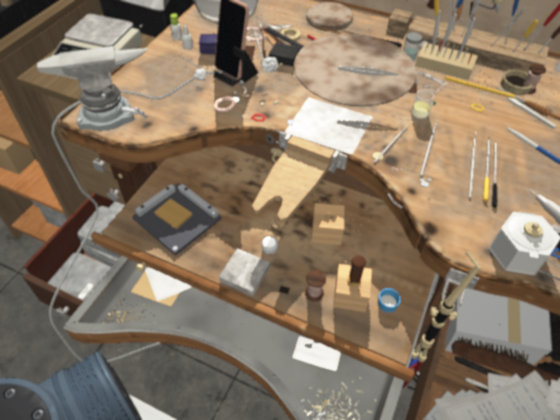

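View pics/side0.png

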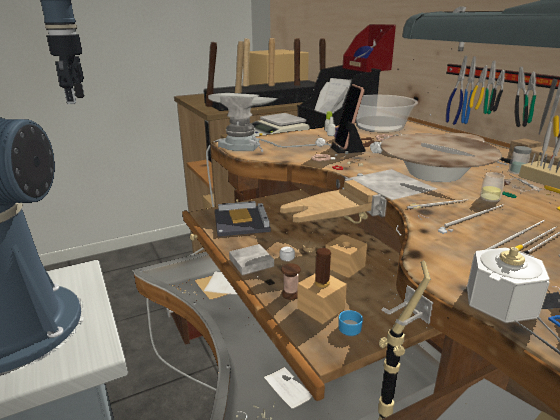

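View pics/wrist0.png

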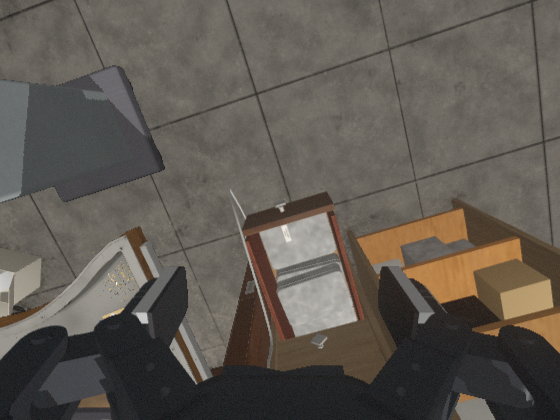

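```bash
cat > h.py <<'E'
import numpy as np, cv2, pickle
from scipy.spatial.transform import Rotation as R
def load(n): return pickle.load(open(f"pics/{n}.pkl","rb"))
def K(p): return np.array([[p['fx'],0,p['cx']],[0,p['fy'],p['cy']],[0,0,1.]])
def ray(p,u,v,z):
    Rm=cv2.Rodrigues(p['rvec'])[0]; c=-Rm.T@p['tvec']
    d=Rm.T@np.array([(u-p['cx'])/p['fx'],(v-p['cy'])/p['fy'],1])
    return c+d*(z-c[2])/d[2]
def proj(p,X): return cv2.projectPoints(np.atleast_2d(np.array(X,float)),p['rvec'],p['tvec'],K(p),None)[0].reshape(-1,2)
def snap(n,name):
    from station import manip
    p=manip.snapshot(n); pickle.dump(p,open(f"pics/{name}.pkl","wb")); cv2.imwrite(f"pics/{name}.png",p['image'][:,:,::-1]); return p
def crop(p,name,u0,u1,v0,v1,s):
    im=p['image'][v0:v1,u0:u1,::-1]; cv2.imwrite(f"pics/{name}.png",cv2.resize(im,None,fx=s,fy=s,interpolation=cv2.INTER_CUBIC))
E
python3 - <<'E'
from h import *
p=load("scene0"); crop(p,"c1",120,260,170,290,5); crop(p,"c2",220,420,190,330,4)
q=load("side0"); crop(q,"c3",200,380,190,340,4)
for u,v in [(353,300),(328,240),(245,270),(175,215),(389,300)]: print(u,v,ray(p,u,v,0))
E
```

```text
353 300 [ 0.45617068 -0.19669947  0.        ]
328 240 [ 0.55795005 -0.10950831  0.        ]
245 270 [0.42850415 0.00284807 0.        ]
175 215 [0.48206456 0.1886832  0.        ]
389 300 [ 0.48369271 -0.25373984  0.        ]
```

View pics/c1.png

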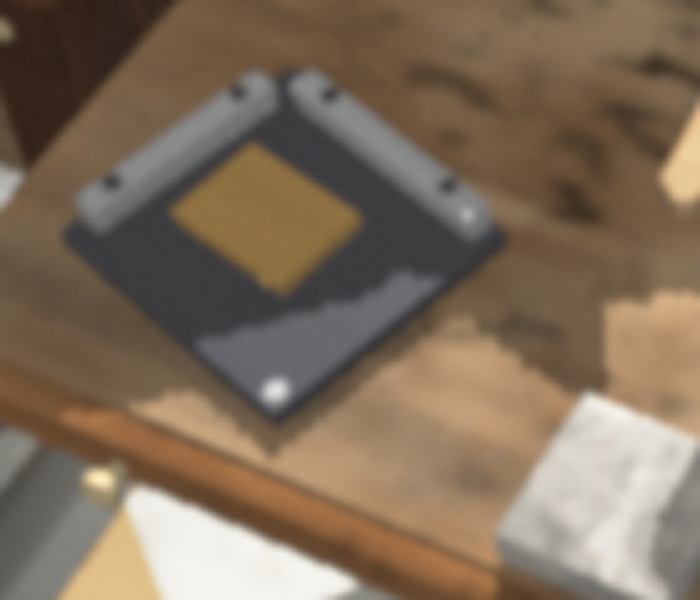

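View pics/c2.png

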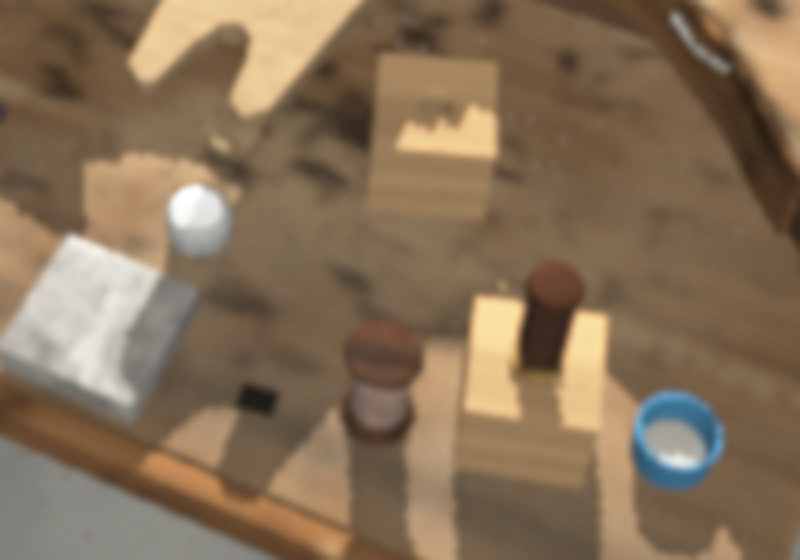

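View pics/c3.png

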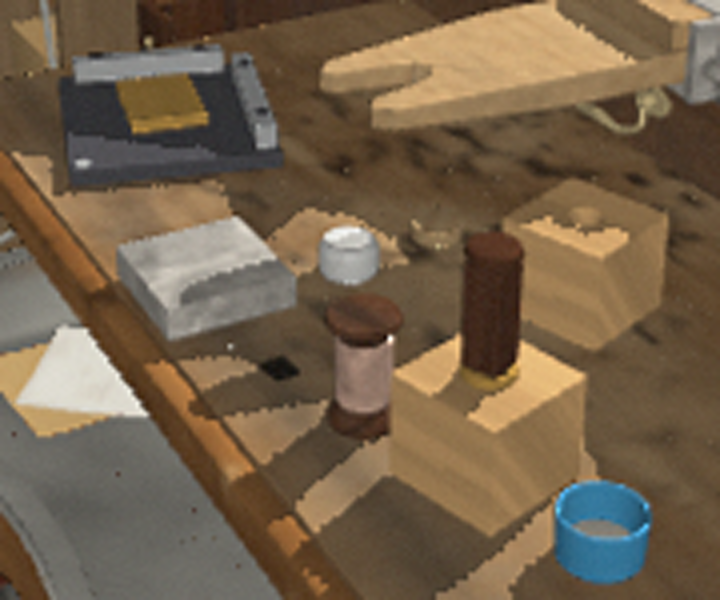

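```bash
python3 - <<'E'
from h import *
p=load("scene0");q=load("side0")
crop(p,"d1",125,230,175,260,7.5); crop(q,"d2",205,280,195,240,10); crop(p,"d3",325,385,240,320,7.5);crop(q,"d4",285,360,240,330,6.5)
E
```

```text
(no output)
```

View pics/d1.png

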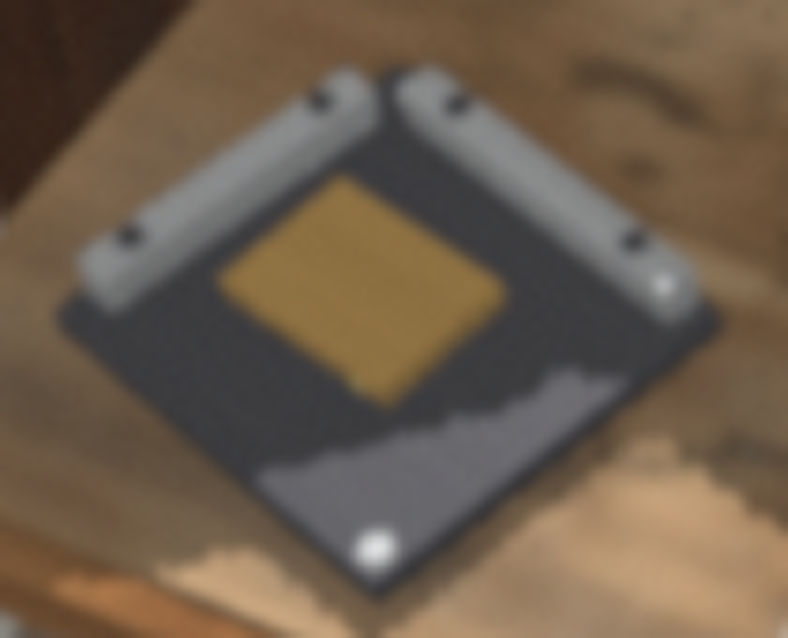

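View pics/d2.png

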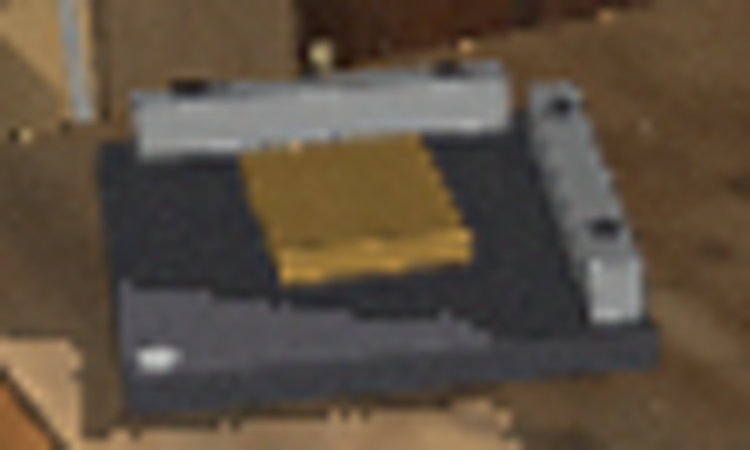

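View pics/d3.png

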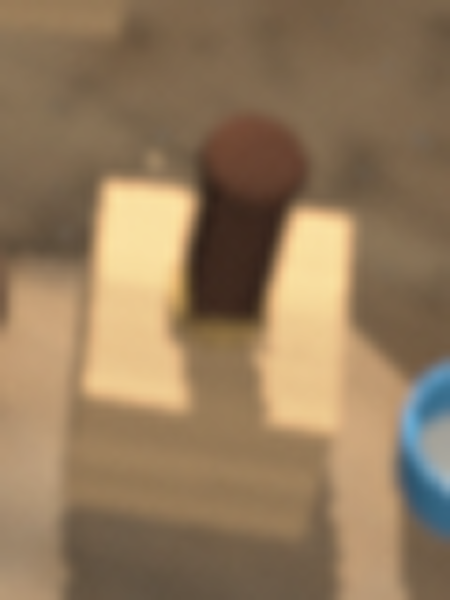

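View pics/d4.png

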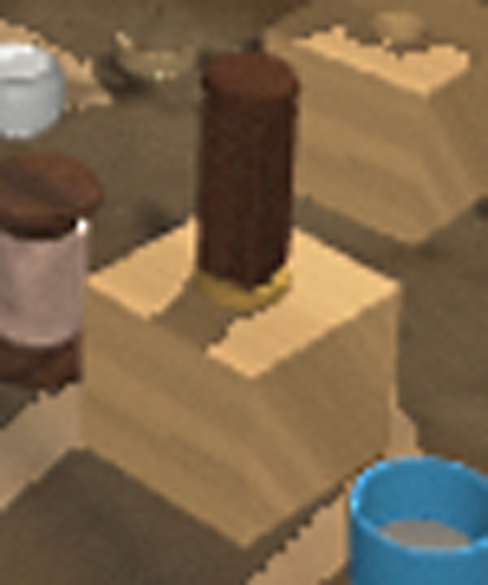

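```bash
cat > fit.py <<'E'
from h import *
from scipy.optimize import least_squares
p=load("scene0");q=load("side0")
S=lambda u,v:(125+u/7.5-.43,175+v/7.5-.43); D=lambda u,v:(205+u/10-.45,195+v/10-.45)
def T(pose,pts):
    pts=np.array(pts,float); c,s=np.cos(pose[2]),np.sin(pose[2])
    return np.c_[pose[0]+c*pts[:,0]-s*pts[:,1],pose[1]+s*pts[:,0]+c*pts[:,1],pts[:,2]]
# cols: cam, local pt func(xf,yl), pixel
obs=[(p,lambda a,b:(-.06,.065,.01),S(62,315)),(p,lambda a,b:(-.06,-.065,.01),S(375,585)),(p,lambda a,b:(.06,-.065,.01),S(718,322)),
(q,lambda a,b:(-.06,.065,.01),D(100,143)),(q,lambda a,b:(-.06,-.065,.01),D(122,370)),(q,lambda a,b:(.06,-.065,.01),D(655,328)),
(q,lambda a,b:(-.06,-.065,.0),D(128,412)),(q,lambda a,b:(.06,-.065,.0),D(657,366)),
(q,lambda a,b:(a-.004-.092,b,.01),D(144,158)),(q,lambda a,b:(a-.004,b,.01),D(507,130)),
(q,lambda a,b:(a-.004-.092,b,.024),D(136,97)),
(q,lambda a,b:(a,b-.11,.024),D(590,262)),(q,lambda a,b:(a,b-.11,.01),D(592,321)),(q,lambda a,b:(a+.012,b-.11,.024),D(640,256)),
]
def f(x):
    r=[]
    for c,l,px in obs: r+=list(proj(c,T(x[:3],[l(x[3],x[4])]))[0]-px+ (x[5:7] if c is q else -x[5:7]))
    return np.array(r+list(x[5:7]*.5))
r=least_squares(f,[.5,.19,0.5,.048,.053,0,0],loss='soft_l1'); print(r.x.round(4)); print(f(r.x).reshape(-1,2).round(1))
bl=[(p,(.022,.03,.018),S(343,174)),(p,(-.022,.03,.018),S(216,279)),(p,(-.022,-.03,.018),S(388,390)),(p,(.022,-.03,.018),S(510,293)),
(q,(-.022,-.03,.018),D(280,258)),(q,(.022,-.03,.018),D(470,235)),(q,(-.022,.03,.018),D(243,155)),(q,(.022,.03,.018),D(418,137)),(q,(-.022,-.03,.01),D(287,285)),(q,(.022,-.03,.01),D(472,260))]
def g(x):
    o=r.x[5:7]
    return np.concatenate([proj(c,T(x,[l]))[0]-px+(o if c is q else -o) for c,l,px in bl])
b=least_squares(g,[.5,.19,r.x[2]],loss='soft_l1'); print(b.x.round(4)); print(g(b.x).reshape(-1,2).round(1))
c,s=np.cos(r.x[2]),np.sin(r.x[2]); d=b.x[:2]-r.x[:2]
loc=np.array([c*d[0]+s*d[1],-s*d[0]+c*d[1]]); print("blank in jig",loc,"home in jig",r.x[3]-.022,r.x[4]-.03,"dyaw",b.x[2]-r.x[2])
S3=lambda u,v:(325+u/7.5-.43,240+v/7.5-.43); D4=lambda u,v:(285+u/6.5-.42,240+v/6.5-.42)
st=[(p,(-.028,.028,.05),S3(82,393)),(p,(-.028,-.028,.05),S3(335,433)),(p,(.028,.028,.05),S3(100,180)),(p,(.028,-.028,.05),S3(353,213)),
(q,(-.028,.028,.05),D4(85,283)),(q,(-.028,-.028,.05),D4(252,378)),(q,(.028,-.028,.05),D4(400,287)),(q,(-.028,.028,.0),D4(85,450)),(q,(-.028,-.028,.0),D4(248,546)),(p,(0,0,.111),S3(255,158)),(q,(0,0,.111),D4(250,77))]
def k(x):
    o=x[3:5]
    return np.concatenate([proj(c,T(x,[l]))[0]-px+(o if c is q else -o) for c,l,px in st]+[o*.5])
w=least_squares(k,[.48,-.2,0,0,0],loss='soft_l1'); print("stand",w.x.round(4)); print(k(w.x)[:-2].reshape(-1,2).round(1))
E
python3 fit.py
```

```text
[ 0.475   0.1795 -0.3061  0.0457  0.0522 -0.5384 -0.5132]
[[-0.9 -0.5]
 [-0.2  1.1]
 [ 1.3 -0.6]
 [-0.2 -0.7]
 [ 0.   0.3]
 [ 0.3 -0. ]
 [-0.3  0.1]
 [ 0.2  0.1]
 [-0.4 -0.4]
 [ 0.4 -0.5]
 [ 0.   0.5]
 [-0.1  0.2]
 [-0.2 -0.2]
 [ 0.2  0.3]
 [-0.3 -0.3]]
[ 0.4752  0.1862 -0.2176]
[[ 0.3  1. ]
 [ 1.1  0.4]
 [-0.1  0.7]
 [-0.3 -0.4]
 [ 0.3 -0.8]
 [-0.  -0.8]
 [-0.2 -0.9]
 [ 0.2 -1.1]
 [-0.3 -0.4]
 [-0.1 -0.2]]
blank in jig [-0.00175081  0.00640968] home in jig 0.02366908934050764 0.02215157428140401 dyaw 0.08856615662943945
stand [ 0.4623 -0.1881  0.28   -0.2166  0.5346]
[[ 0.  -0. ]
 [ 0.2 -0.3]
 [ 0.4  0.3]
 [-0.8  0.6]
 [-0.1  0.2]
 [ 0.3  0.4]
 [ 0.3  0. ]
 [-0.5 -0.6]
 [-0.3  0.4]
 [-0.  -0.5]
 [ 0.3 -0.6]]
```

```bash
cat >> h.py <<'E'
def down(yaw): # tool x down, tool y axis at world yaw
    x=np.array([0,0,-1.]);y=np.array([np.cos(yaw),np.sin(yaw),0]);return R.from_matrix(np.c_[x,y,np.cross(x,y)])
def plan(pos,yaw,s,cmdpos=None,cmdrot=None):
    p0=s['tcp_pos'] if cmdpos is None else np.array(cmdpos); r0=R.from_quat(s['tool_rot']) if cmdrot is None else cmdrot
    d=r0.inv().apply(np.array(pos)-p0)/.025; t=(r0.inv()*down(yaw)).as_rotvec()/np.radians(5)
    return d.round(3),t.round(3)
E
python3 - <<'E'
from h import *
from station import manip
s=manip.sense(); M=R.from_quat(s['tool_rot']).as_matrix(); print(M.round(3)); print("yaw y",np.arctan2(M[1,1],M[0,1]))
p=load("scene0")
for z in (.15,.2,.25):
  for u,v in [(60,125),(170,150),(230,140),(270,205),(390,190),(420,240)]: print(z,u,v,ray(p,u,v,z).round(3))
yy=np.arctan2(M[1,1],M[0,1])
print(plan([.44,.25,.29],yy-.7,s))
E
```

```text
[[-0.001  0.301  0.954]
 [-0.002  0.954 -0.301]
 [-1.    -0.002 -0.   ]]
yaw y 1.2650108493000378
0.15 60 125 [0.48  0.417 0.15 ]
0.15 170 150 [0.513 0.193 0.15 ]
0.15 230 140 [0.584 0.109 0.15 ]
0.15 270 205 [ 0.476 -0.025  0.15 ]
0.15 390 190 [ 0.593 -0.193  0.15 ]
0.15 420 240 [ 0.514 -0.265  0.15 ]
0.2 60 125 [0.442 0.364 0.2  ]
0.2 170 150 [0.473 0.158 0.2  ]
0.2 230 140 [0.538 0.08  0.2  ]
0.2 270 205 [ 0.438 -0.043  0.2  ]
0.2 390 190 [ 0.546 -0.197  0.2  ]
0.2 420 240 [ 0.473 -0.264  0.2  ]
0.25 60 125 [0.404 0.31  0.25 ]
0.25 170 150 [0.432 0.122 0.25 ]
0.25 230 140 [0.491 0.051 0.25 ]
0.25 270 205 [ 0.401 -0.061  0.25 ]
0.25 390 190 [ 0.5   -0.202  0.25 ]
0.25 420 240 [ 0.432 -0.263  0.25 ]
(array([ -2.365, -10.147,  13.777]), array([8.021e+00, 3.000e-03, 2.000e-02]))
```

```bash
python3 - <<'E'
from h import *
p=load("scene0");q=load("side0")
P=lambda c:K(c)@np.c_[cv2.Rodrigues(c['rvec'])[0],c['tvec']]
for n,a,b in [("tipL",(254,207),(281,208)),("tipR",(282,218),(294,219)),("anvil base",(105,125),(237,150)),("phone foot",(237,82),(345,140)),("paper right",(370,128),(447,186)),("hexbox ctr",(533,229),(512,255)),("benchcorner L",(62,122),(213,147))]:
    X=cv2.triangulatePoints(P(p),P(q),np.array(a,float),np.array(b,float)); X=(X[:3]/X[3]).T; print(n,X.round(3),(proj(p,X)[0]-a).round(1))
E
```

```text
tipL [[0.498 0.018 0.096]] [-0.5  0.8]
tipR [[ 0.497 -0.037  0.095]] [-0.6  1. ]
anvil base [[0.549 0.377 0.113]] [ 0.3 -0.5]
phone foot [[0.749 0.177 0.155]] [ 2.5 -3.3]
paper right [[ 0.789 -0.109  0.117]] [ 5.3 -6.3]
hexbox ctr [[ 0.578 -0.411  0.186]] [ 0.1 -0.1]
benchcorner L [[0.517 0.464 0.107]] [-0.9  1.6]
```

```bash
python3 - <<'E'
from h import *
from station import manip
s=manip.sense()
print(plan([.38,.34,.29],.9,s))
E
```

```text
(array([-2.369, -7.437, 10.405]), array([ 4.183, -0.   ,  0.02 ]))
```

Request:
carry_out --commands '[[[-2.37,-7.4,10.4,4.2,0,0,85],[-2.37,-7.4,10.4,4.2,0,0,85],[-2.37,-7.4,10.4,4.2,0,0,85],[-2.37,-7.4,10.4,4.2,0,0,85],[-2.37,-7.4,10.4,4.2,0,0,85]]]' --force 110

```text
t: 0.65
tcp_pos: [0.3368, 0.3981, 0.2771]
tool_rot: [0.233, 0.668, -0.233, 0.668]
force: [0.4, -0.1, -0.7]
finger_gap: 0.993
```

```bash
python3 - <<'E'
from h import *
from station import manip
s=manip.sense(); print(s['tcp_pos'],s['q'],s['t'])
print(plan([.44,-.0,.28],.55,s))
E
```

```text
[0.33684125 0.39809532 0.27709765] [ 6.54105933e-01  3.32797483e-01  1.63330361e+00 -9.37880245e-05
  1.17586273e+00 -2.44821884e-01] 0.65
(array([-0.112, -9.895, 13.141]), array([3.999e+00, 1.000e-03, 4.000e-03]))
```

Request:
carry_out --commands '[[[-0.1,-9.9,13.1,4,0,0,85],[-0.1,-9.9,13.1,4,0,0,85],[-0.1,-9.9,13.1,4,0,0,85],[-0.1,-9.9,13.1,4,0,0,85],[-0.1,-9.9,13.1,4,0,0,85]]]'

```text
t: 1.15
tcp_pos: [0.3983, 0.1558, 0.2785]
tool_rot: [0.346, 0.617, -0.345, 0.617]
force: [1.3, -0.2, -0.4]
finger_gap: 0.995
```

```bash
python3 - <<'E'
from h import *
from station import manip
s=manip.sense(); print(s['tcp_pos'],s['q'],s['t'])
print(plan([.435,-.18,.25],.28,s))
E
```

```text
[0.39833805 0.15579297 0.278508  ] [ 1.10300982e-01  1.92733396e-01  1.83796553e+00 -6.86040571e-06
  1.11061216e+00 -4.39448488e-01] 1.15
(array([ 1.14 , -5.768, 12.219]), array([ 3.091e+00,  1.000e-03, -3.000e-03]))
```

```bash
python3 - <<'E'
from h import *
p=snap("wrist","w1")
E
```

```text
(no output)
```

View pics/w1.png

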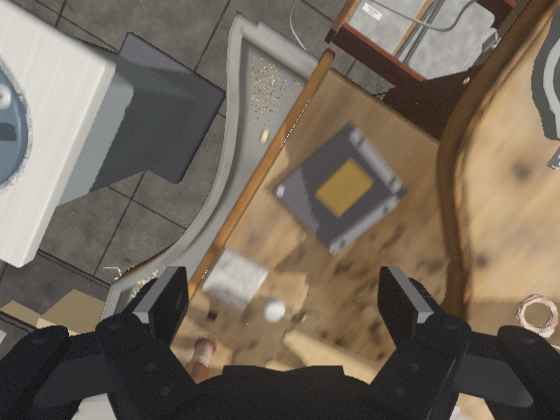

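```bash
python3 - <<'E'
from h import *
p=load("w1")
def T(pose,pts):
    pts=np.array(pts,float); c,s=np.cos(pose[2]),np.sin(pose[2])
    return np.c_[pose[0]+c*pts[:,0]-s*pts[:,1],pose[1]+s*pts[:,0]+c*pts[:,1],pts[:,2]]
u0,v0,s=265,115,5
im=cv2.resize(p['image'][v0:v0+145,u0:u0+150,::-1],None,fx=s,fy=s,interpolation=cv2.INTER_CUBIC)
def poly(pose,pts,col):
    x=(proj(p,T(pose,pts))-[u0,v0]+.5)*s
    cv2.polylines(im,[x.astype(int)],True,col,1)
J=[.475,.1795,-.3061]
box=lambda x0,x1,y0,y1,z:[(x0,y0,z),(x1,y0,z),(x1,y1,z),(x0,y1,z)]
poly(J,box(-.06,.06,-.065,.065,.01),(0,0,255))
a,b=.0457,.0522
poly(J,box(a,a+.012,b-.11,b-.004,.024),(0,255,0)); poly(J,box(a-.096,a-.004,b,b+.012,.024),(0,255,0))
poly([.4752,.1862,-.2176],box(-.022,.022,-.03,.03,.018),(255,0,255))
cv2.imwrite("pics/w1o.png",im)
E
```

```text
(no output)
```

View pics/w1o.png

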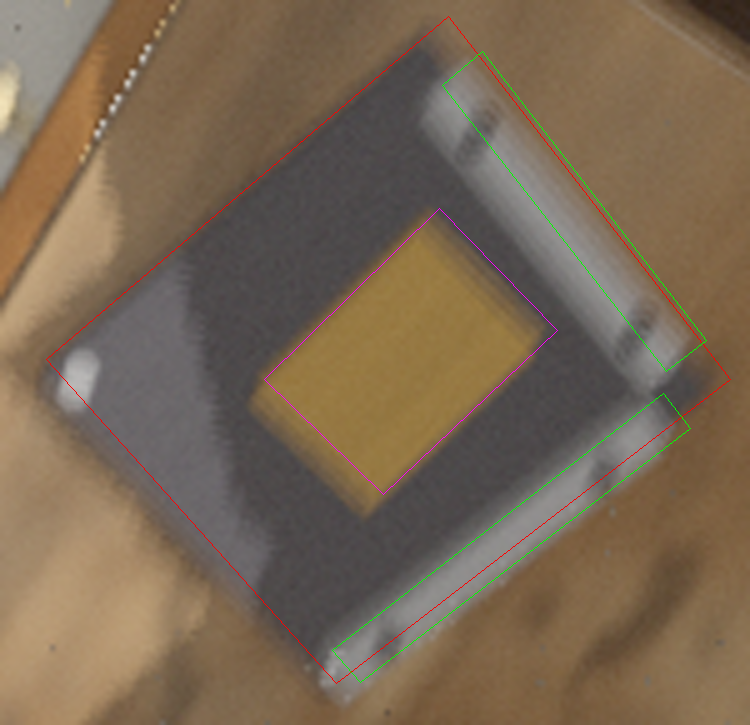

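```bash
cat > ov.py <<'E'
from h import *
import sys
def T(pose,pts):
    pts=np.array(pts,float); c,s=np.cos(pose[2]),np.sin(pose[2])
    return np.c_[pose[0]+c*pts[:,0]-s*pts[:,1],pose[1]+s*pts[:,0]+c*pts[:,1],pts[:,2]]
box=lambda x0,x1,y0,y1,z:[(x0,y0,z),(x1,y0,z),(x1,y1,z),(x0,y1,z)]
def overlay(p,name,u0,v0,w,h,s,J,a,b,B,lines=True):
    im=cv2.resize(p['image'][v0:v0+h,u0:u0+w,::-1],None,fx=s,fy=s,interpolation=cv2.INTER_CUBIC)
    def poly(pose,pts,col):
        x=(proj(p,T(pose,pts))-[u0,v0]+.5)*s
        cv2.polylines(im,[x.astype(int)],True,col,1)
    if lines:
        poly(J,box(-.06,.06,-.065,.065,.01),(0,0,255))
        poly(J,box(a,a+.012,b-.11,b-.004,.024),(0,255,0)); poly(J,box(a-.096,a-.004,b,b+.012,.024),(0,255,0))
        poly(B,box(-.022,.022,-.03,.03,.018),(255,0,255))
    cv2.imwrite(f"pics/{name}.png",im)
E
python3 - <<'E'
from ov import *
from station import manip
snap("wrist","wtmp"); p=snap("wrist","w2"); print(manip.sense()['qd'].round(3))
overlay(p,"w2o",265,115,150,145,5,[.475,.1795,-.3061],.0457,.0522,[.4752,.1862,-.2176])
E
```

```text
[0.084 0.004 0.001 0.023 0.009 0.015]
```

View pics/w2o.png

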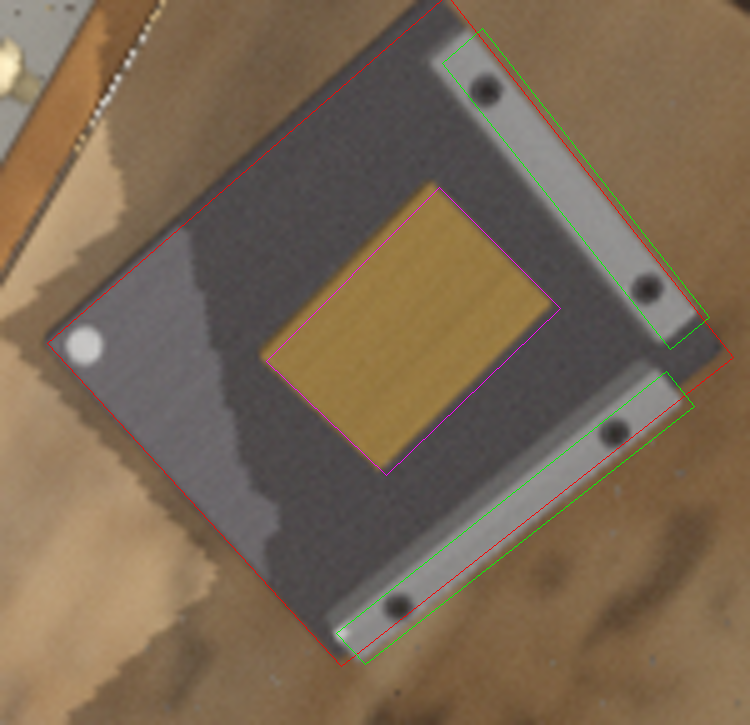

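Request:
carry_out --commands '[[[1.1,-5.8,12.2,3.1,0,0,85],[1.1,-5.8,12.2,3.1,0,0,85],[1.1,-5.8,12.2,3.1,0,0,85],[1.1,-5.8,12.2,3.1,0,0,85],[1.1,-5.8,12.2,3.1,0,0,85]]]'

```text
t: 1.8
tcp_pos: [0.4249, -0.0903, 0.2581]
tool_rot: [0.425, 0.565, -0.425, 0.565]
force: [1.7, 0.6, 0.7]
finger_gap: 0.996
```

```bash
python3 - <<'E'
from h import *
from station import manip
s=manip.sense(); print(s['tcp_pos'],s['q'],s['t'])
print(plan([.415,-.20,.25],.28,s))
E
```

```text
[ 0.42487071 -0.0902816   0.25805843] [-4.68367402e-01  2.31183935e-01  1.85311052e+00  9.30909892e-04
  1.05727069e+00 -7.50091154e-01] 1.8
(array([ 0.319, -1.598,  4.107]), array([ 0.015, -0.007, -0.007]))
```

Request:
carry_out --commands '[[[0.3,-2.0,4.1,0,0,0,85],[0.3,-2.0,4.1,0,0,0,85],[0.3,-2.0,4.1,0,0,0,85],[0.3,-2.0,4.1,0,0,0,85],[0.3,-2.0,4.1,0,0,0,85]]]'

```text
t: 2.3
tcp_pos: [0.4049, -0.2005, 0.2504]
tool_rot: [0.426, 0.565, -0.425, 0.564]
force: [-0.7, -0.2, 1.0]
finger_gap: 0.992
```

```bash
python3 - <<'E'
from ov import *
from station import manip
p=snap("wrist","w3"); s=manip.sense(); print(s['tcp_pos'],s['q'],s['t'])
im=p['image'][:,:,::-1].copy()
St=[.4623,-.1881,.28]
for pts in (box(-.028,.028,-.028,.028,.05),box(-.009,.009,-.009,.009,.055),box(-.009,.009,-.009,.009,.111)):
    x=proj(p,T(St,pts)); cv2.polylines(im,[x.astype(int)],True,(0,255,0),1)
cv2.imwrite("pics/w3o.png",im)
x=proj(p,[.4623,-.1881,.08])[0].astype(int); print(x)
E
```

```text
[ 0.4048763  -0.20009852  0.25052983] [-7.07863905e-01  2.67430602e-01  1.82485998e+00  8.94084727e-04
  1.05085544e+00 -9.89322432e-01] 2.35
[341 195]
```

View pics/w3o.png

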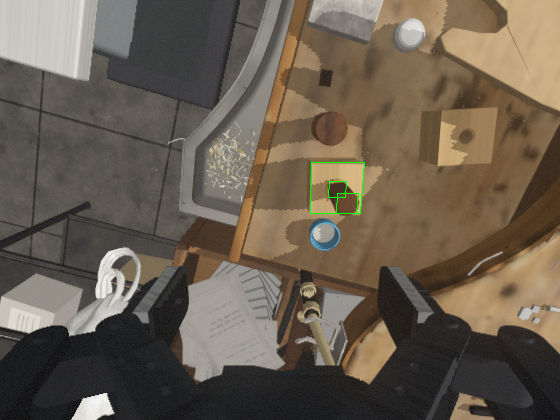

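```bash
python3 - <<'E'
from h import *
p=snap("wrist","w4"); crop(p,"w4c",295,385,145,235,8)
crop(p,"w4d",295,515,90,270,3.5)
E
```

```text
(no output)
```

View pics/w4c.png

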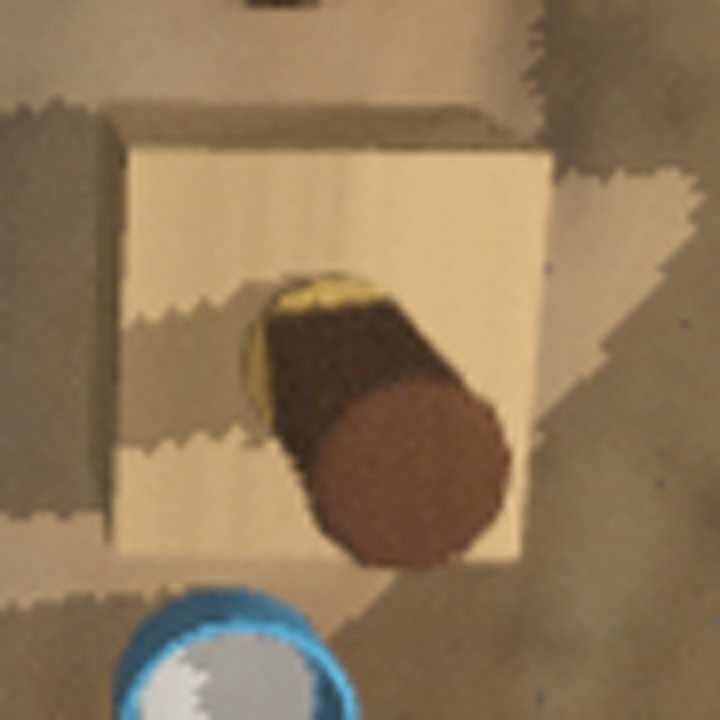

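View pics/w4d.png

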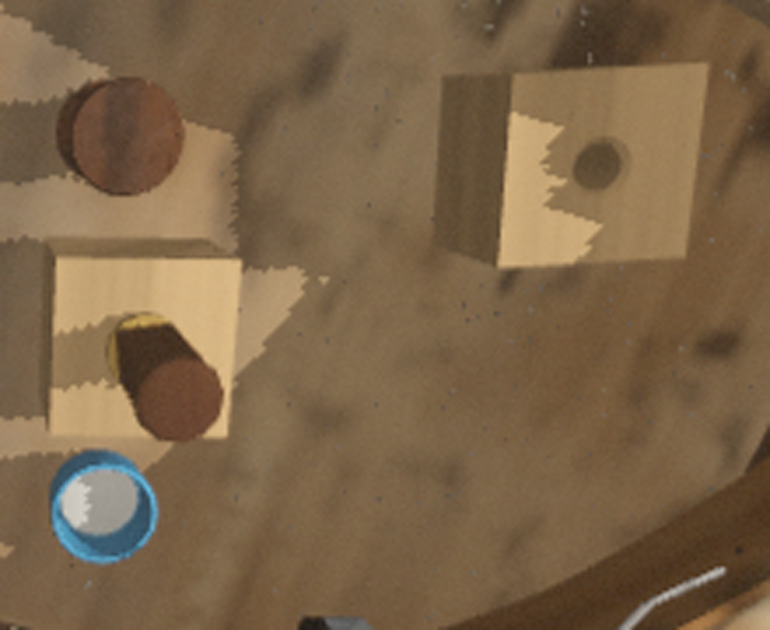

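```bash
python3 - <<'E'
from h import *
from station import manip
p=load("w4"); f=lambda u,v,z: ray(p,295+u/8-.43,145+v/8-.43,z).round(4)
print("cap",f(411,472,.111))
c=[f(*a,.05) for a in [(127,148),(552,152),(520,562),(115,556)]]; print(np.array(c),np.mean(c,0), [np.linalg.norm(c[i]-c[i-1]) for i in range(4)])
d=c[1]-c[0]; print(np.arctan2(d[1],d[0])); d=f(390,300,.055)-f(270,318,.055);print("handle yaw",np.arctan2(d[1],d[0]))
s=manip.sense(); print(s['tcp_pos'],s['tool_rot'])
E
```

```text
cap [ 0.4611 -0.1881  0.111 ]
[[ 0.427  -0.1693  0.05  ]
 [ 0.481  -0.1543  0.05  ]
 [ 0.4962 -0.2088  0.05  ]
 [ 0.4423 -0.2234  0.05  ]] [ 0.461625 -0.18895   0.05    ] [np.float64(0.056221881861068995), np.float64(0.05604462507680821), np.float64(0.05657994344288444), np.float64(0.05584236742832447)]
0.2709468503384208
handle yaw 0.43548604201291374
[ 0.40493612 -0.2000678   0.25063237] [ 0.42506354  0.56563415 -0.42463236  0.56485959]
```

```bash
python3 - <<'E'
from h import *
from station import manip
s=manip.sense(); print(plan([.4615,-.1885,.15],.40,s))
E
```

```text
(array([4.025, 2.303, 0.19 ]), array([-1.355e+00, -1.400e-02,  1.000e-03]))
```

Request:
carry_out --commands '[[[2,2.3,0.19,-1.35,0,0,85],[3,2.3,0.19,-1.35,0,0,85],[4,2.3,0.19,-1.35,0,0,85],[4,2.3,0.19,-1.35,0,0,85],[4,2.3,0.19,-1.35,0,0,85]]]'

```text
t: 2.9
tcp_pos: [0.4615, -0.1897, 0.1509]
tool_rot: [0.391, 0.59, -0.391, 0.589]
force: [0.0, -0.4, 0.1]
finger_gap: 0.994
```

```bash
python3 - <<'E'
from h import *
from station import manip
s=manip.sense(); print(s['tcp_pos'],plan([.4615,-.1885,.0615],.40,s))
E
```

```text
[ 0.46145991 -0.18970302  0.15093786] (array([ 3.578,  0.022, -0.04 ]), array([-0.014, -0.011,  0.005]))
```

Request:
carry_out --commands '[[[1,0,-0.04,0,0,0,60],[2,0,-0.04,0,0,0,60],[3,0,-0.04,0,0,0,50],[3.5,0,-0.04,0,0,0,40],[3.57,0,-0.04,0,0,0,35]]]'

```text
t: 3.4
tcp_pos: [0.461, -0.1902, 0.0616]
tool_rot: [0.392, 0.589, -0.392, 0.589]
force: [0.4, 0.1, 0.5]
finger_gap: 0.411
```

```bash
python3 - <<'E'
from h import *
from station import manip
p=snap("wrist","w5")
s=manip.sense(); print(s['tcp_pos'],s['force'],s['finger_gap'])
crop(p,"w5c",150,410,150,420,2.2)
E
```

```text
[ 0.46134662 -0.19037759  0.06202653] [ 0.41763219 -0.35451538 -0.51479518] 0.4105772493096595
```

View pics/w5c.png

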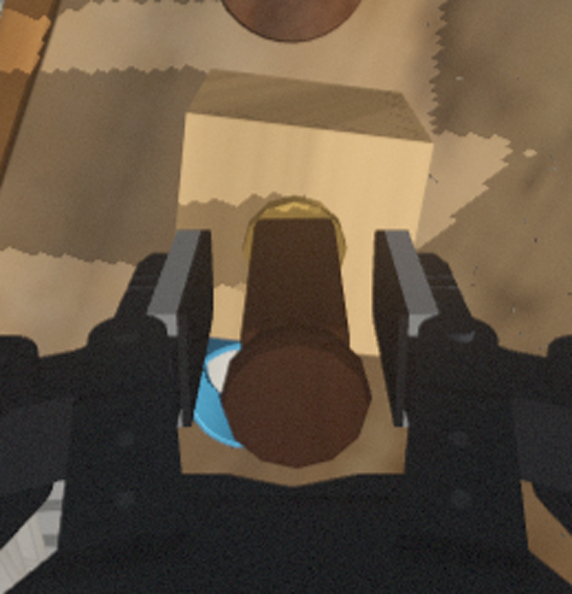

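Request:
carry_out --commands '[[[0,0,-0.07,0,0,0,26],[0,0,-0.07,0,0,0,18],[0,0,-0.07,0,0,0,10],[0,0,-0.07,0,0,0,10],[0,0,-0.07,0,0,0,10]]]' --force 115

```text
t: 3.95
tcp_pos: [0.4609, -0.1889, 0.0629]
tool_rot: [0.392, 0.588, -0.392, 0.59]
force: [-0.0, 0.8, 5.7]
finger_gap: 0.195
```

Request:
carry_out --commands '[[[-0.6,0,-0.07,0,0,0,10],[-1.4,0,-0.07,0,0,0,10],[-2.4,0,-0.07,0,0,0,10],[-3.4,0,-0.07,0,0,0,10],[-4.4,0,-0.07,0,0,0,10]]]'

```text
t: 4.45
tcp_pos: [0.4595, -0.1869, 0.1731]
tool_rot: [0.392, 0.588, -0.392, 0.589]
force: [0.3, -1.2, -0.4]
finger_gap: 0.194
```

```bash
python3 - <<'E'
from h import *
from station import manip
p=snap("wrist","w6"); q=snap("side","s6")
s=manip.sense(); print(s['tcp_pos'],s['force'],s['finger_gap'],R.from_quat(s['tool_rot']).as_matrix().round(3))
crop(q,"s6c",200,400,120,330,2.8)
c=np.hstack([cv2.imread("pics/s6c.png"),cv2.resize(p['image'][150:420,150:410,::-1],(560,588))]); cv2.imwrite("pics/s6c.png",cv2.resize(c,None,fx=.71,fy=.71))
E
```

```text
[ 0.46170204 -0.18829251  0.17510704] [-0.50738725 -1.04414342 -1.0830699 ] 0.19779386422984407 [[ 0.007  0.922  0.387]
 [-0.005  0.387 -0.922]
 [-1.     0.005  0.007]]
```

View pics/s6c.png

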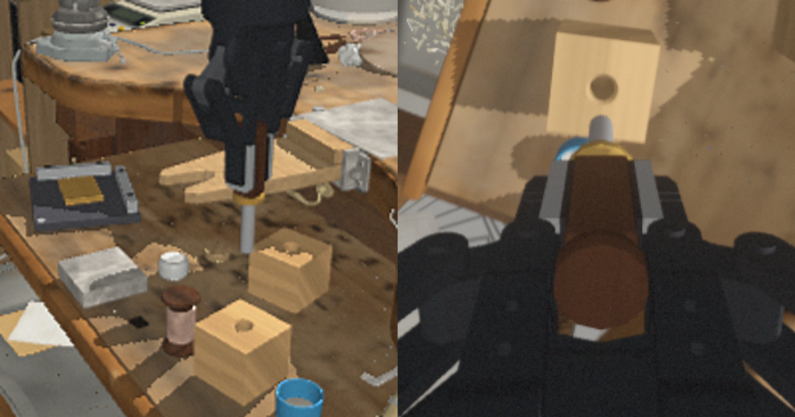

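```bash
python3 - <<'E'
from h import *
from station import manip
s=manip.sense(); print(plan([.40,.13,.24],-.306,s,[.4615,-.1885,.1735]))
E
```

```text
(array([ -2.739,   2.668, -12.681]), array([ 8.055,  0.061, -0.08 ]))
```

Request:
carry_out --commands '[[[-1.2,0,-2,1.6,0,0,10],[-2.0,0.4,-4,3.2,0,0,10],[-2.7,1,-6,4.8,0,0,10],[-2.7,1.6,-8,6.4,0,0,10],[-2.7,2.1,-10,8.0,0,0,10]]]'

```text
t: 5.05
tcp_pos: [0.417, 0.0269, 0.2381]
tool_rot: [0.563, 0.427, -0.563, 0.428]
force: [1.2, 0.4, -0.6]
finger_gap: 0.193
```

```bash
python3 - <<'E'
from h import *
from station import manip
s=manip.sense(); print(s['tcp_pos'],plan([.40,.13,.24],-.306,s))
E
```

```text
[0.416998   0.02693    0.23806729] (array([-0.079, -1.76 , -3.79 ]), array([ 0.397, -0.004, -0.018]))
```

Request:
carry_out --commands '[[[-0.1,-0.8,-1.5,0.3,0,0,10],[-0.1,-1.6,-3,0.3,0,0,10],[-0.1,-1.7,-3.6,0.3,0,0,10],[-0.1,-1.7,-3.6,0.3,0,0,10],[-0.1,-1.7,-3.6,0.3,0,0,10]]]'

```text
t: 5.55
tcp_pos: [0.3997, 0.1232, 0.2398]
tool_rot: [-0.567, -0.422, 0.567, -0.422]
force: [0.7, -0.3, -1.0]
finger_gap: 0.198
```

```bash
python3 - <<'E'
from ov import *
from station import manip
snap("wrist","w7a");snap("wrist","w7a");p=snap("wrist","w7"); s=manip.sense(); print(s['tcp_pos'],s['qd'].round(3),s['force'],R.from_quat(s['tool_rot']).as_matrix().round(4),s['t'])
x=proj(p,[.475,.18,.01])[0]; print(x); u,v=int(x[0])-70,int(x[1])-70
overlay(p,"w7o",u,v,140,140,5,[.475,.1795,-.3061],.0457,.0522,[.4752,.1862,-.2176]); print(u,v)
E
```

```text
[0.40014481 0.12239876 0.23989971] [-0.004 -0.002 -0.     0.003  0.     0.004] [ 1.3796453  -0.25313835 -0.961581  ] [[-4.000e-04  9.573e-01 -2.891e-01]
 [-3.000e-04 -2.891e-01 -9.573e-01]
 [-1.000e+00 -3.000e-04  4.000e-04]] 5.7
[332.98470364 110.25446326]
262 40
```

View pics/w7o.png

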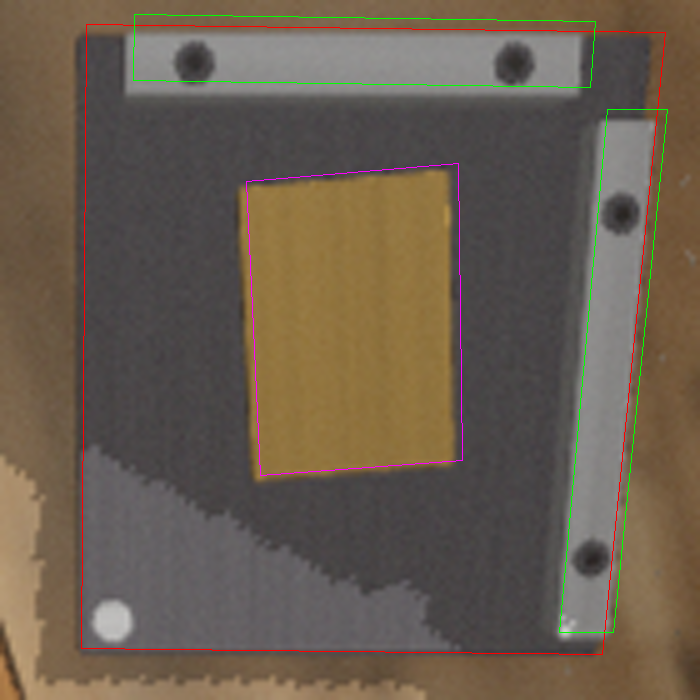

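View pics/w7.png

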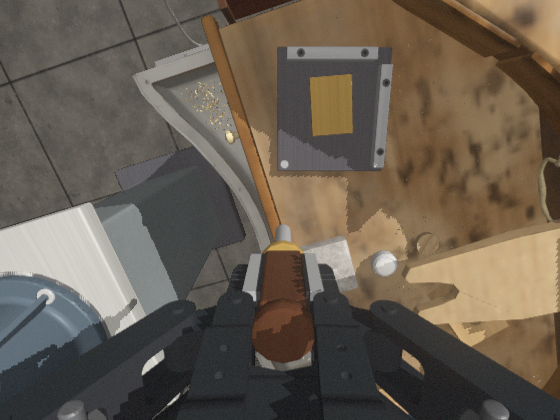

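```bash
python3 - <<'E'
from ov import *
from scipy.optimize import least_squares
p=load("w7"); S=lambda u,v:np.array((262+u/5-.4,40+v/5-.4))
ob=[((-.06,.065,.01),S(78,36)),((-.06,-.065,.01),S(79,652)),((.06,-.065,.01),S(604,656)),((.06,.065,.01),S(654,38))]
f=lambda x:np.concatenate([proj(p,T(x[:3],[l]))[0]-a for l,a in ob])
r=least_squares(f,[.475,.18,-.3]); print(r.x.round(4),f(r.x).round(1))
ob2=[((-.022,-.03,.018),S(257,480)),((.022,-.03,.018),S(455,462)),((.022,.03,.018),S(448,171)),((-.022,.03,.018),S(240,187))]
g=lambda x:np.concatenate([proj(p,T(x[:3],[l]))[0]-a for l,a in ob2])
b=least_squares(g,[.475,.18,-.3]); print(b.x.round(4),g(b.x).round(1))
def inv(P):
    c,s=np.cos(r.x[2]),np.sin(r.x[2]);d=np.array(P[:2])-r.x[:2];return np.array([c*d[0]+s*d[1],-s*d[0]+c*d[1]]).round(4)
print("blank in jig",inv(b.x),b.x[2]-r.x[2])
for n,u,v,z in [("far top inner",601,122,.024),("far",557,637,.024),("far outer",655,120,.024),("left base inner",125,96,.01),("left",580,96,.01),("left outer top",127,33,.024),("left outer top",580,33,.024)]: print(n,inv(ray(p,*S(u,v),z)))
E
```

```text
[ 0.4737  0.1785 -0.2944] [-0.  -0.3  0.2  0.9 -0.7  0.2  0.4 -0.6]
[ 0.4737  0.1855 -0.2097] [-0.4  0.2  0.3  0.4  0.4 -0.6 -0.3  0. ]
blank in jig [-0.0021  0.0068] 0.08476208676810992
far top inner [0.0461 0.0465]
far [ 0.0457 -0.0582]
far outer [0.057  0.0469]
left base inner [-0.0502  0.0533]
left [0.0452 0.0534]
left outer top [-0.05    0.0628]
left outer top [0.0405 0.0629]
```

```bash
cat >> h.py <<'E'
JP=np.array([.474,.179]); JY=-.2935
def loc(P):
    c,s=np.cos(JY),np.sin(JY);d=np.array(P[:2])-JP;return np.array([c*d[0]+s*d[1],-s*d[0]+c*d[1]])
def W(l):
    c,s=np.cos(JY),np.sin(JY);return np.array([JP[0]+c*l[0]-s*l[1],JP[1]+s*l[0]+c*l[1]])
def fl(F):
    c,s=np.cos(JY),np.sin(JY);return np.array([c*F[0]+s*F[1],-s*F[0]+c*F[1],F[2]])
def st():
    from station import manip
    s=manip.sense(); print("t",s['t'],"loc",(loc(s['tcp_pos'])*1e3).round(2),"z",round(s['tcp_pos'][2]*1e3,2),"Floc",fl(s['force']).round(2),"gap",round(s['finger_gap'],3)); return s
E
python3 - <<'E'
from h import *
s=st(); print(plan([*W([-.042,.011]),.085],JY,s))
E
```

```text
t 5.7 loc [-54.32 -75.55] z 239.9 Floc [ 1.39  0.16 -0.96] gap 0.195
(array([ 6.194,  0.495, -3.464]), array([0.002, 0.005, 0.003]))
```

Request:
carry_out --commands '[[[0,0.5,-1.7,0,0,0,10],[1,0.5,-3.46,0,0,0,10],[2.8,0.5,-3.46,0,0,0,10],[4.5,0.5,-3.46,0,0,0,10],[6,0.5,-3.46,0,0,0,10]]]'

```text
t: 6.2
tcp_pos: [0.4371, 0.2019, 0.0883]
tool_rot: [-0.568, -0.422, 0.568, -0.422]
force: [1.2, 0.1, -0.6]
finger_gap: 0.192
```

```bash
python3 - <<'E'
from h import *
q=snap("side","s8");p=snap("scene","c8"); s=st(); print(plan([*W([-.042,.011]),.072],JY,s))
crop(q,"s8c",205,295,170,245,6);crop(p,"c8c",110,230,150,260,5)
E
```

```text
t 6.3 loc [-44.82   9.28] z 85.86 Floc [-0.28 -0.16 -1.02] gap 0.191
(array([ 0.553,  0.118, -0.072]), array([-0.002,  0.063,  0.114]))
```

View pics/s8c.png

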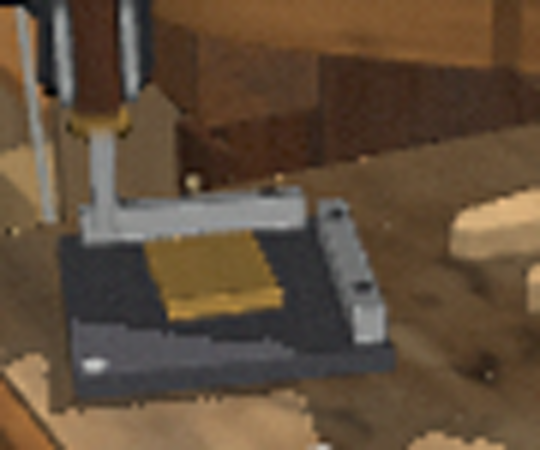

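Request:
carry_out --commands '[[[0.2,0,0,0,0,0,10],[0.4,0,0,0,0,0,10],[0.55,0,0,0,0,0,10],[0.55,0,0,0,0,0,10],[0.55,0,0,0,0,0,10]]]'

```text
t: 6.8
tcp_pos: [0.4374, 0.2027, 0.0773]
tool_rot: [0.568, 0.422, -0.567, 0.422]
force: [-0.6, 0.5, 0.1]
finger_gap: 0.193
```

```bash
python3 - <<'E'
from h import *
s=st();q=snap("side","s9");s=st()
crop(q,"s9c",205,265,180,240,10)
X=np.array([*s['tcp_pos'][:2],s['tcp_pos'][2]-.058]); print(X,proj(q,X), (proj(q,X)-[205,180])*10)
print(R.from_quat(s['tool_rot']).as_matrix().round(4))
E
```

```text
t 6.8 loc [-41.87  12.13] z 77.27 Floc [-0.71  0.3   0.06] gap 0.193
t 6.85 loc [-41.97  12.12] z 77.17 Floc [ 0.19 -0.25 -1.13] gap 0.193
[0.43733405 0.20274779 0.01916988] [[222.86051955 213.80915838]] [[178.60519554 338.09158377]]
[[ 1.700e-03  9.578e-01 -2.875e-01]
 [ 4.000e-04 -2.875e-01 -9.578e-01]
 [-1.000e+00  1.500e-03 -8.000e-04]]
```

View pics/s9c.png

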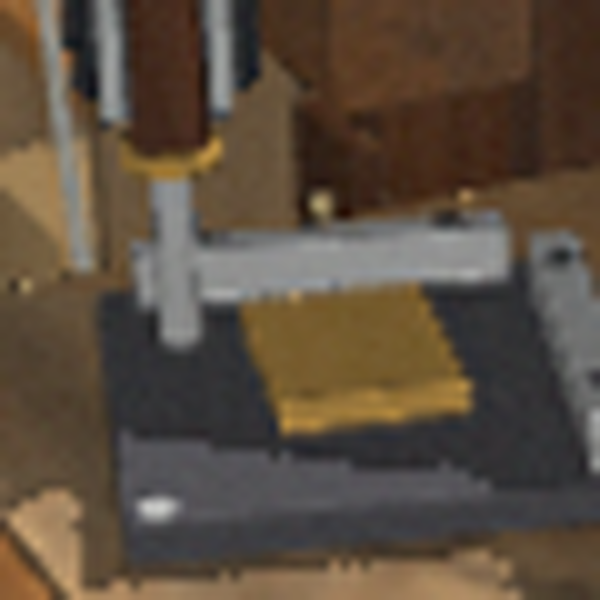

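Request:
carry_out --commands '[[[0.1,0,0,0,0,0,10],[0.2,0,0,0,0,0,10],[0.2,0.1,0.05,0,0,0,10],[0.2,0.2,0.1,0,0,0,10],[0.2,0.3,0.1,0,0,0,10]]]'

```text
t: 7.35
tcp_pos: [0.4435, 0.1978, 0.0713]
tool_rot: [-0.567, -0.422, 0.567, -0.422]
force: [0.3, 0.0, -1.2]
finger_gap: 0.196
```

```bash
python3 - <<'E'
from h import *
s=st();q=snap("side","s10");s=st()
E
```

```text
t 7.35 loc [-34.6    9.22] z 71.27 Floc [ 0.31  0.12 -1.25] gap 0.196
t 7.4 loc [-33.87   9.46] z 71.37 Floc [ 0.06  0.99 -0.53] gap 0.191
```

Request:
carry_out --commands '[[[0,0.04,0,0,0,0,10],[0,0.08,0,0,0,0,10],[0,0.12,0,0,0,0,10],[0,0.16,0,0,0,0,10],[0,0.2,0,0,0,0,10]]]'

```text
t: 7.9
tcp_pos: [0.4481, 0.1966, 0.0714]
tool_rot: [-0.567, -0.422, 0.567, -0.422]
force: [-0.0, 0.7, -0.9]
finger_gap: 0.194
```

Request:
carry_out --commands '[[[0,0.04,0,0,0,0,10],[0,0.08,0,0,0,0,10],[0,0.12,0,0,0,0,10],[0,0.16,0,0,0,0,10],[0,0.2,0,0,0,0,10]]]'

```text
t: 8.4
tcp_pos: [0.4527, 0.1951, 0.0713]
tool_rot: [-0.567, -0.422, 0.567, -0.422]
force: [-1.8, 0.5, -0.5]
finger_gap: 0.199
```

```bash
python3 - <<'E'
from h import *
s=st();q=snap("side","s11");st();p=snap("scene","c11");s=st();w=snap("wrist","w11");st()
crop(q,"s11c",205,285,180,240,5);crop(p,"c11c",120,230,165,260,5); cv2.imwrite("pics/w11s.png",w['image'][:,:,::-1])
a=cv2.imread("pics/s11c.png");b=cv2.imread("pics/c11c.png")
h=max(a.shape[0],b.shape[0]);o=np.zeros((h,a.shape[1]+b.shape[1],3),np.uint8);o[:a.shape[0],:a.shape[1]]=a;o[:b.shape[0],a.shape[1]:]=b;cv2.imwrite("pics/m11.png",cv2.resize(o,None,fx=.8,fy=.8))
E
```

```text
t 8.4 loc [-25.02   9.27] z 71.27 Floc [-1.88 -0.05 -0.5 ] gap 0.199
t 8.45 loc [-24.53   9.41] z 71.33 Floc [-0.95 -0.41 -0.85] gap 0.196
t 8.5 loc [-24.44   9.42] z 71.34 Floc [-1.06  0.65 -0.26] gap 0.199
t 8.55 loc [-24.5    9.42] z 71.31 Floc [-1.24  0.76 -0.66] gap 0.197
```

View pics/m11.png

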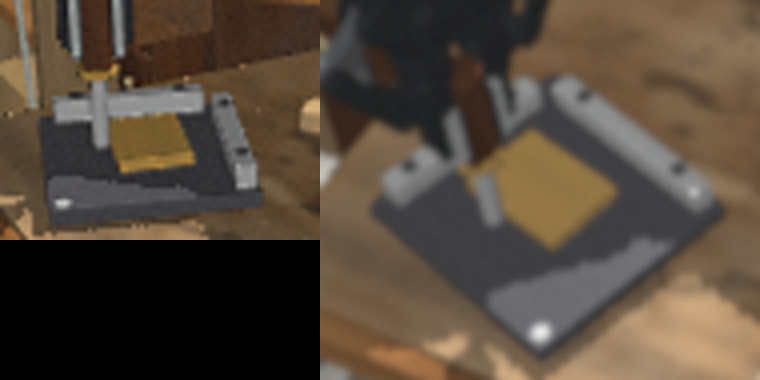

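View pics/w11.png

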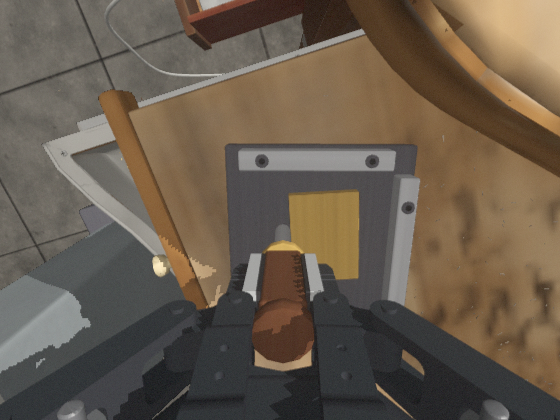

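```bash
python3 - <<'E'
from h import *
p=load("w11"); crop(p,"w11c",220,420,140,290,4)
E
```

```text
(no output)
```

View pics/w11c.png

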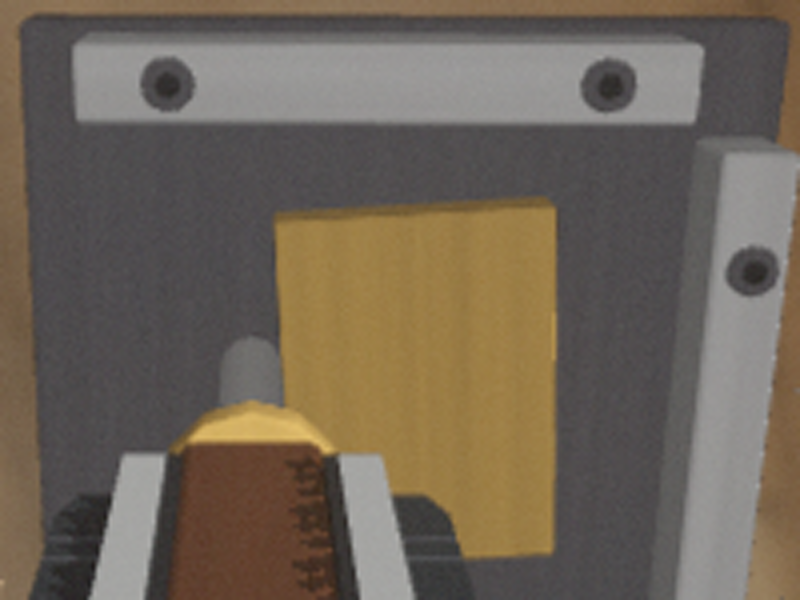

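```bash
cat >> h.py <<'E'
def edges(p,u0,v0,s,d):
    for n,(a,b,z) in d.items():
        A=loc(ray(p,u0+a[0]/s-.4,v0+a[1]/s-.4,z));B=loc(ray(p,u0+b[0]/s-.4,v0+b[1]/s-.4,z)); e=B-A
        print(n,(A*1e3).round(2),(B*1e3).round(2),"ang",round(np.arctan2(e[1],e[0]),4),"len",(np.linalg.norm(e)*1e3).round(1))
E
python3 - <<'E'
from h import *
p=load("w11")
edges(p,220,140,4,{"blank top":((276,219),(553,208),.018),"blank left":((276,219),(283,375),.018),"blank right":((553,208),(553,552),.018),"leftbar bottom":((77,124),(696,124),.024),"leftbar face low":((77,122),(696,124),.01),"farbar inner top":((724,150),(677,598),.024),"far low":((697,150),(652,598),.01),"base top":((25,18),(788,20),.01)})
E
```

```text
blank top [-20.58  34.93] [22.2  36.73] ang 0.042 len 42.8
blank left [-20.58  34.93] [-19.28   9.19] ang -1.5206 len 25.8
blank right [22.2  36.73] [ 26.19 -22.35] ang -1.5034 len 59.2
leftbar bottom [-50.03  50.72] [40.93 50.83] ang 0.0013 len 91.0
leftbar face low [-51.9   48.66] [45.75 48.46] ang -0.002 len 97.6
farbar inner top [45.46 46.97] [ 45.57 -27.5 ] ang -1.5693 len 74.5
far low [46.32 44.31] [ 46.31 -35.64] ang -1.5709 len 80.0
base top [-59.32  64.78] [58.34 64.63] ang -0.0013 len 117.7
```

Request:
carry_out --commands '[[[0,0.04,0,0,0,0,10],[0,0.08,0,0,0,0,10],[0,0.12,0,0,0,0,10],[0,0.16,0,0,0,0,10],[0,0.2,0,0,0,0,10]]]'

```text
t: 9.05
tcp_pos: [0.4579, 0.1937, 0.0714]
tool_rot: [0.567, 0.422, -0.567, 0.422]
force: [-1.4, 0.8, -0.1]
finger_gap: 0.195
```

Request:
carry_out --commands '[[[0,0.04,0,0,0,0,10],[0,0.08,0,0,0,0,10],[0,0.1,0,0,0,0,10],[0,0.12,0,0,0,0,10],[0,0.14,0,0,0,0,10]]]'

```text
t: 9.55
tcp_pos: [0.4611, 0.1927, 0.0713]
tool_rot: [-0.567, -0.422, 0.567, -0.422]
force: [-1.8, 1.3, -1.1]
finger_gap: 0.197
```

```bash
python3 - <<'E'
from h import *
st();snap("wrist","w12");st();p=snap("wrist","w12");st()
crop(p,"w12c",220,420,140,290,4)
E
```

```text
t 9.55 loc [-16.36   9.39] z 71.33 Floc [-2.05  0.71 -1.05] gap 0.197
t 9.6 loc [-16.24   9.41] z 71.35 Floc [ 0.36 -0.46 -0.67] gap 0.192
t 9.65 loc [-16.24   9.43] z 71.37 Floc [-1.31  0.21 -1.05] gap 0.194
```

View pics/w12c.png

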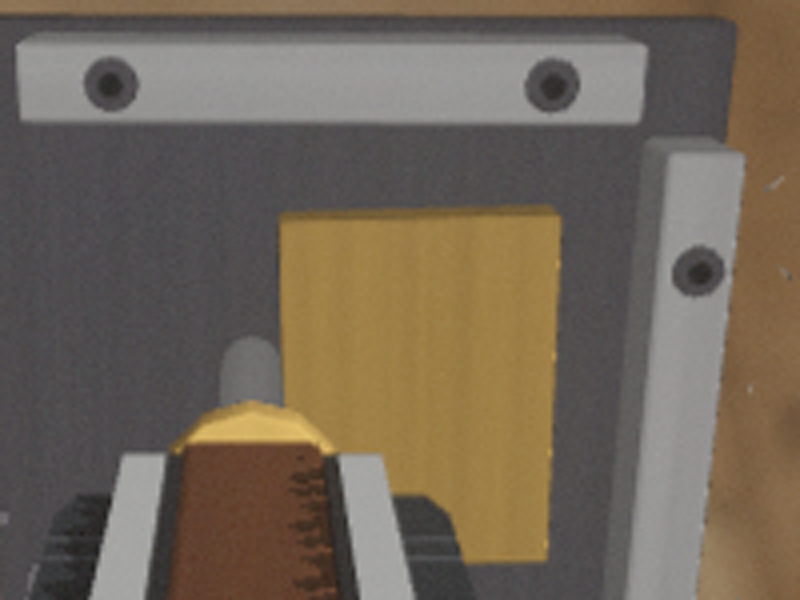

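```bash
python3 - <<'E'
from h import *
p=load("w12")
edges(p,220,140,4,{"blank top":((281,219),(559,214),.018),"blank left":((281,219),(284,375),.018),"blank right":((559,214),(547,558),.018),"farbar inner top":((668,152),(624,590),.024),"left":((20,124),(640,124),.024)})
E
```

```text
blank top [-11.61  34.92] [31.39 35.77] ang 0.0198 len 43.0
blank left [-11.61  34.92] [-10.93   9.17] ang -1.5445 len 25.8
blank right [31.39 35.77] [ 33.45 -23.49] ang -1.536 len 59.3
farbar inner top [45.4  46.65] [ 44.94 -26.05] ang -1.5772 len 72.7
left [-50.21  50.69] [40.9  50.81] ang 0.0013 len 91.1
```

Request:
carry_out --commands '[[[0,0.04,0,0,0,0,10],[0,0.09,0,0,0,0,10],[0,0.14,0,0,0,0,10],[0,0.19,0,0,0,0,10],[0,0.24,0,0,0,0,10]]]'

```text
t: 10.15
tcp_pos: [0.4669, 0.191, 0.0713]
tool_rot: [0.567, 0.422, -0.567, 0.422]
force: [-0.7, 0.7, -0.9]
finger_gap: 0.196
```

Request:
carry_out --commands '[[[0,0.04,0,0,0,0,10],[0,0.08,0,0,0,0,10],[0,0.12,0,0,0,0,10],[0,0.14,0,0,0,0,10],[0,0.14,0,0,0,0,10]]]'

```text
t: 10.65
tcp_pos: [0.4704, 0.19, 0.0714]
tool_rot: [0.567, 0.422, -0.567, 0.422]
force: [0.5, -0.3, -1.8]
finger_gap: 0.193
```

```bash
python3 - <<'E'
from h import *
st();snap("wrist","w13");st();p=snap("wrist","w13");st()
crop(p,"w13c",220,420,140,290,4)
E
```

```text
t 10.65 loc [-6.64  9.45] z 71.37 Floc [ 0.54 -0.1  -1.81] gap 0.193
t 10.7 loc [-6.65  9.45] z 71.36 Floc [-0.86  0.04 -0.71] gap 0.195
t 10.75 loc [-6.71  9.45] z 71.35 Floc [-0.99 -0.   -1.52] gap 0.196
```

View pics/w13c.png

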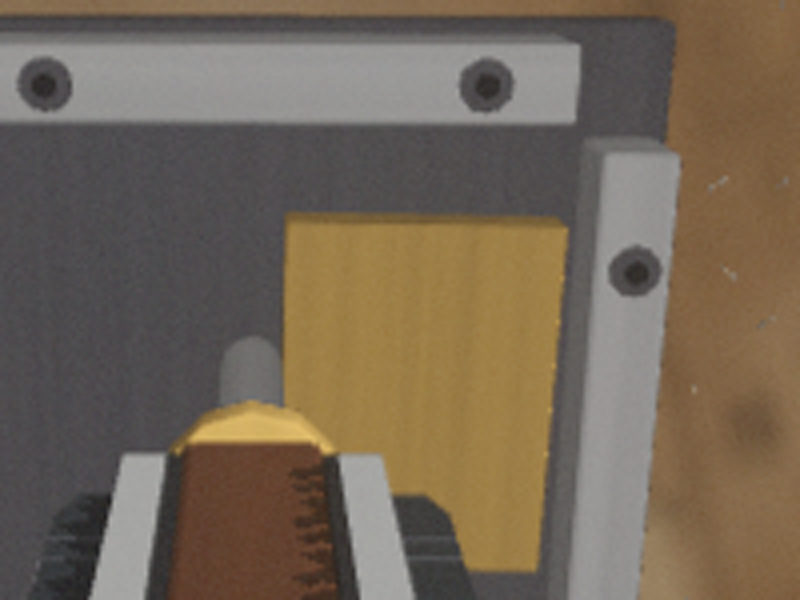

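Request:
carry_out --commands '[[[0,-0.1,0,0,0,0,10],[0,-0.1,0.1,0,0,0,10],[0,-0.1,0.2,0,0,0,10],[0,-0.1,0.3,0,0,0,10],[0,-0.02,0.3,0,0,0,10]]]'

```text
t: 11.25
tcp_pos: [0.4672, 0.1826, 0.0713]
tool_rot: [-0.567, -0.422, 0.568, -0.422]
force: [0.3, -0.7, -0.3]
finger_gap: 0.194
```

Request:
carry_out --commands '[[[0,0.02,0,0,0,0,10],[0,0.04,0,0,0,0,10],[0,0.06,0,0,0,0,10],[0,0.08,0,0,0,0,10],[0,0.1,0,0,0,0,10]]]'

```text
t: 11.75
tcp_pos: [0.469, 0.1823, 0.0712]
tool_rot: [-0.567, -0.422, 0.568, -0.422]
force: [-2.6, 0.3, 0.1]
finger_gap: 0.191
```

```bash
python3 - <<'E'
from h import *
st();snap("wrist","w14");st();p=snap("wrist","w14");st()
crop(p,"w14c",220,420,140,290,4)
E
```

```text
t 11.75 loc [-5.7   1.74] z 71.23 Floc [-2.55 -0.48  0.12] gap 0.191
t 11.8 loc [-5.33  1.8 ] z 71.27 Floc [-1.64 -0.26  0.73] gap 0.194
t 11.85 loc [-5.1   1.85] z 71.27 Floc [-1.73  1.05 -0.69] gap 0.193
```

View pics/w14c.png

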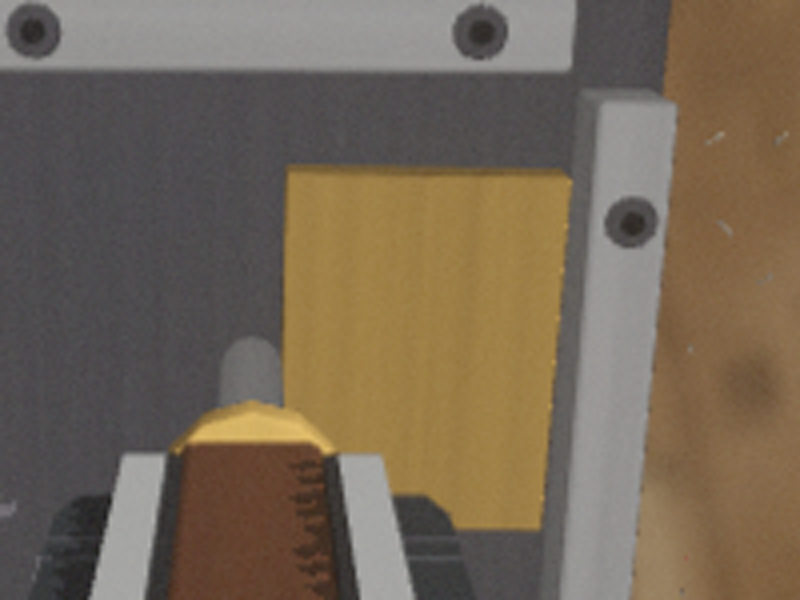

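Request:
carry_out --commands '[[[0,0.01,0,0,0,0,10],[0,0.02,0,0,0,0,10],[0,0.03,0,0,0,0,10],[0,0.04,0,0,0,0,10],[0,0.05,0,0,0,0,10]]]'

```text
t: 12.35
tcp_pos: [0.4709, 0.1819, 0.0713]
tool_rot: [-0.567, -0.422, 0.568, -0.422]
force: [-2.3, 1.4, -0.5]
finger_gap: 0.198
```

```bash
python3 - <<'E'
from h import *
st();snap("wrist","w15");st();p=snap("wrist","w15");st()
E
```

```text
t 12.35 loc [-3.81  1.89] z 71.3 Floc [-2.59  0.65 -0.53] gap 0.198
t 12.4 loc [-3.83  1.87] z 71.29 Floc [-2.03 -1.22  0.31] gap 0.194
t 12.45 loc [-3.83  1.86] z 71.29 Floc [-1.99 -0.12 -0.23] gap 0.193
```

Request:
carry_out --commands '[[[0,0.01,0,0,0,0,10],[0,0.02,0,0,0,0,10],[0,0.03,0,0,0,0,10],[0,0.03,0,0,0,0,10],[0,0.03,0,0,0,0,10]]]'

```text
t: 12.95
tcp_pos: [0.4712, 0.1816, 0.0713]
tool_rot: [-0.567, -0.422, 0.568, -0.422]
force: [-3.0, 1.3, -0.1]
finger_gap: 0.192
```

```bash
python3 - <<'E'
from h import *
st();snap("wrist","w15");st();p=snap("wrist","w15");st()
crop(p,"w15c",220,420,120,270,4)
E
```

```text
t 12.95 loc [-3.44  1.72] z 71.27 Floc [-3.23  0.41 -0.12] gap 0.192
t 13.0 loc [-3.44  1.73] z 71.27 Floc [-3.6  -1.27  0.45] gap 0.196
t 13.05 loc [-3.44  1.71] z 71.25 Floc [-3.71 -0.09  0.74] gap 0.195
```

View pics/w15c.png

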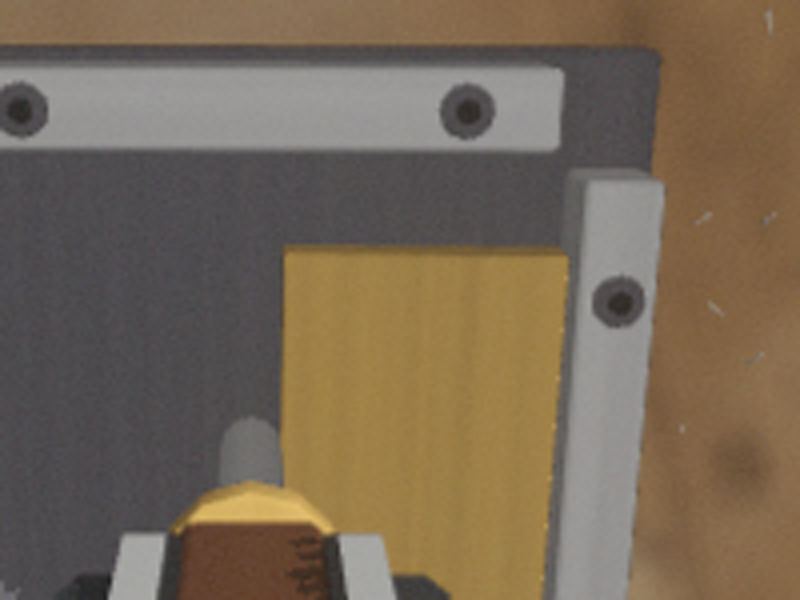

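Request:
carry_out --commands '[[[0,0.005,0,0,0,0,10],[0,0.01,0,0,0,0,10],[0,0.015,0,0,0,0,10],[0,0.015,0,0,0,0,10],[0,0.015,0,0,0,0,10]]]'

```text
t: 13.55
tcp_pos: [0.4714, 0.1815, 0.0712]
tool_rot: [-0.567, -0.422, 0.568, -0.422]
force: [-5.0, 0.1, 1.7]
finger_gap: 0.196
```

```bash
python3 - <<'E'
from h import *
st();snap("wrist","w16");st();p=snap("wrist","w16");st()
crop(p,"w16c",220,420,120,270,4)
edges(p,220,120,4,{"blank top":((285,252),(566,256),.018)})
E
```

```text
t 13.55 loc [-3.25  1.65] z 71.25 Floc [-4.85 -1.36  1.66] gap 0.196
t 13.6 loc [-3.23  1.65] z 71.23 Floc [-5.11 -0.29  1.89] gap 0.197
t 13.65 loc [-3.24  1.62] z 71.23 Floc [-4.22 -0.87  1.31] gap 0.196
blank top [ 1.85 34.54] [44.9  33.99] ang -0.0129 len 43.1
```

View pics/w16c.png

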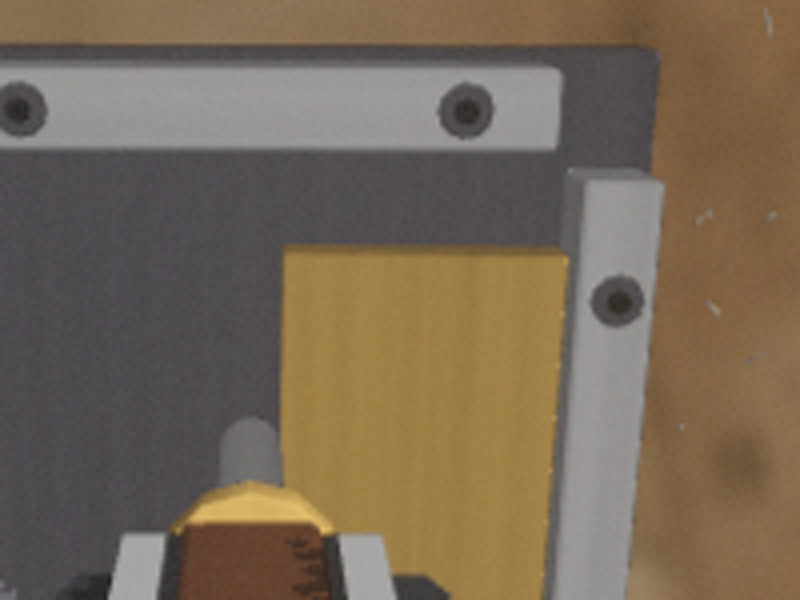

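Request:
carry_out --commands '[[[0,-0.1,0,0,0,0,10],[0,-0.12,0.15,0,0,0,10],[0,-0.12,0.3,0,0,0,10],[0,-0.12,0.5,0,0,0,10],[0,-0.1,0.5,0,0,0,10]]]'

```text
t: 14.15
tcp_pos: [0.4672, 0.1696, 0.0716]
tool_rot: [0.568, 0.421, -0.567, 0.422]
force: [-0.1, 0.0, -0.5]
finger_gap: 0.198
```

Request:
carry_out --commands '[[[0,0.02,0,0,0,0,10],[0,0.04,0,0,0,0,10],[0,0.06,0,0,0,0,10],[0,0.07,0,0,0,0,10],[0,0.08,0,0,0,0,10]]]'

```text
t: 14.65
tcp_pos: [0.4676, 0.1698, 0.0713]
tool_rot: [-0.567, -0.422, 0.568, -0.422]
force: [-1.9, 0.6, 0.5]
finger_gap: 0.195
```

```bash
python3 - <<'E'
from h import *
st();snap("wrist","w17");st();p=snap("wrist","w17");st()
E
```

```text
t 14.65 loc [ -3.47 -10.66] z 71.31 Floc [-2.04  0.04  0.5 ] gap 0.195
t 14.7 loc [ -3.51 -10.64] z 71.27 Floc [-2.29  0.08  0.44] gap 0.193
t 14.75 loc [ -3.51 -10.65] z 71.28 Floc [-1.92 -0.72  1.39] gap 0.194
```

Request:
carry_out --commands '[[[0,0.01,0,0,0,0,10],[0,0.015,0,0,0,0,10],[0,0.02,0,0,0,0,10],[0,0.025,0,0,0,0,10],[0,0.025,0,0,0,0,10]]]'

```text
t: 15.25
tcp_pos: [0.4678, 0.1696, 0.0713]
tool_rot: [-0.567, -0.422, 0.568, -0.422]
force: [-4.7, 1.8, 1.7]
finger_gap: 0.196
```

```bash
python3 - <<'E'
from h import *
st();snap("wrist","w17");st();p=snap("wrist","w17");st()
crop(p,"w17c",220,420,60,210,4)
E
```

```text
t 15.25 loc [ -3.22 -10.75] z 71.26 Floc [-5.01  0.37  1.73] gap 0.196
t 15.3 loc [ -3.22 -10.75] z 71.24 Floc [-4.17 -1.08  1.56] gap 0.193
t 15.35 loc [ -3.19 -10.72] z 71.25 Floc [-4.81  0.53  1.35] gap 0.197
```

View pics/w17c.png

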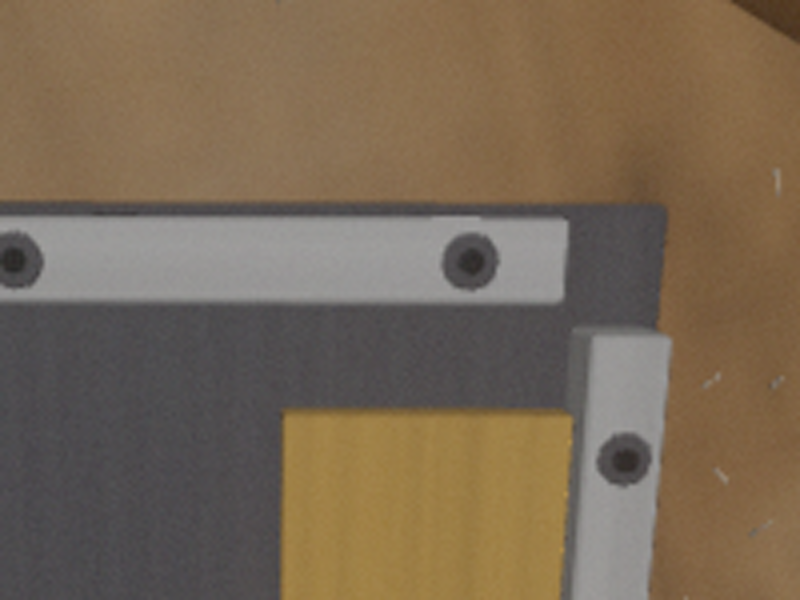

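Request:
carry_out --commands '[[[0,-0.2,0,0,0,0,10],[0,-0.45,0.1,0,0,0,10],[0,-0.5,0.5,0,0,0,10],[0,-0.5,0.9,0,0,0,10],[0,-0.5,1.24,0,0,0,10]]]'

```text
t: 15.85
tcp_pos: [0.448, 0.1424, 0.0714]
tool_rot: [0.568, 0.422, -0.567, 0.422]
force: [-1.2, 0.8, -1.3]
finger_gap: 0.197
```

Request:
carry_out --commands '[[[0,0.3,0,0,0,0,10],[0,0.7,0,0,0,0,10],[0,1.2,0,0,0,0,10],[0,1.6,0,0,0,0,10],[0,1.6,0,0,0,0,10]]]'

```text
t: 16.35
tcp_pos: [0.4893, 0.1316, 0.0715]
tool_rot: [0.569, 0.421, -0.566, 0.423]
force: [0.3, -0.1, -1.3]
finger_gap: 0.198
```

```bash
python3 - <<'E'
from h import *
st();snap("side","s18");st();p=snap("wrist","w18");q=snap("scene","c18");st()
crop(p,"w18c",180,420,0,180,3.3)
q=load("side0"); s=load("s18"); crop(s,"s18c",205,295,180,250,6)
E
```

```text
t 16.35 loc [ 28.35 -40.98] z 71.53 Floc [ 0.34  0.03 -1.31] gap 0.198
t 16.4 loc [ 26.58 -41.29] z 71.33 Floc [-0.35 -0.22 -0.68] gap 0.195
t 16.5 loc [ 24.7  -41.59] z 71.16 Floc [-0.65 -0.76  0.2 ] gap 0.197
```

View pics/w18.png

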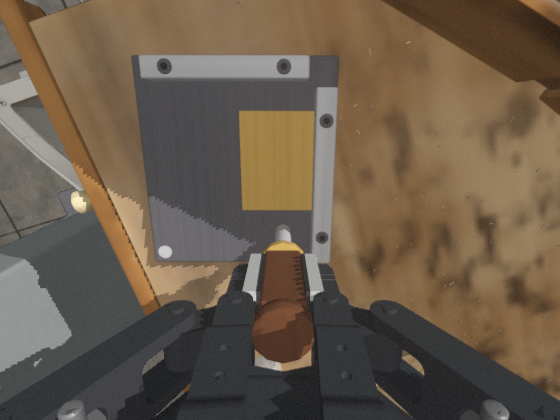

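View pics/s18c.png

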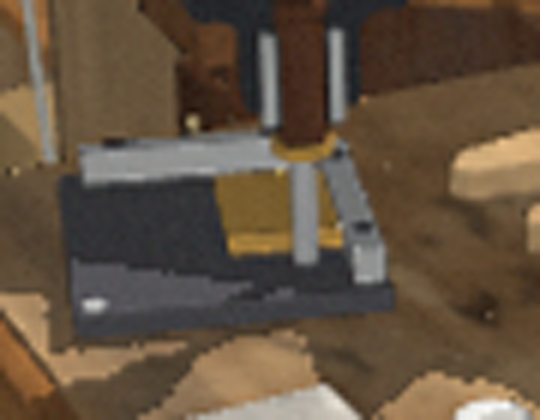

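```bash
python3 - <<'E'
from h import *
p=load("w18"); crop(p,"w18c",130,345,50,250,3.5)
E
```

```text
(no output)
```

View pics/w18c.png

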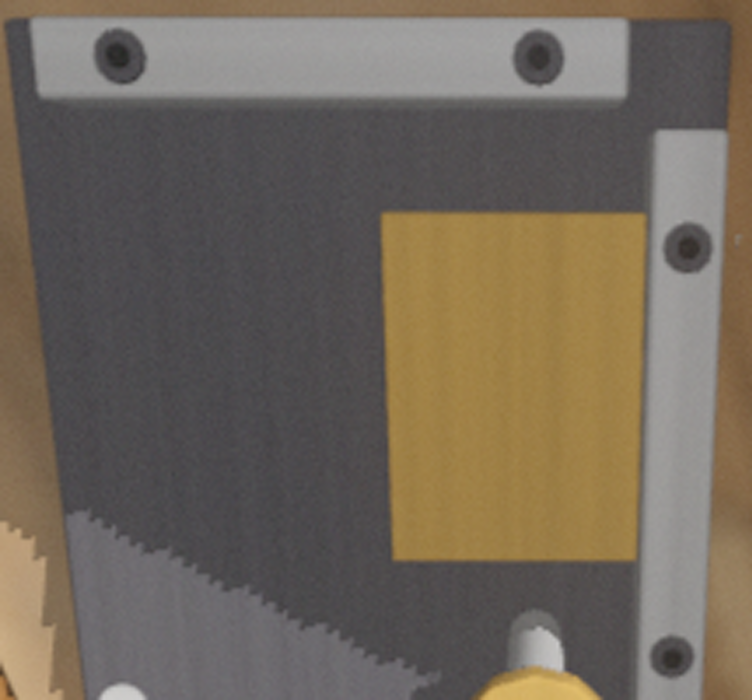

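Request:
carry_out --commands '[[[0,0,-0.1,0,0,0,10],[0,0,-0.2,0,0,0,10],[0,0,-0.28,0,0,0,10],[0,0,-0.34,0,0,0,10],[0,0,-0.38,0,0,0,10]]]'

```text
t: 17.0
tcp_pos: [0.4889, 0.1413, 0.0714]
tool_rot: [0.567, 0.422, -0.567, 0.422]
force: [-0.0, 1.2, -0.1]
finger_gap: 0.194
```

Request:
carry_out --commands '[[[0,0.0,-0.04,0,0,0,10],[0,0.0,-0.08,0,0,0,10],[0,0.01,-0.12,0,0,0,10],[0,0.01,-0.16,0,0,0,10],[0,0.01,-0.2,0,0,0,10]]]'

```text
t: 17.5
tcp_pos: [0.4902, 0.1456, 0.0713]
tool_rot: [-0.567, -0.422, 0.568, -0.422]
force: [-1.0, -2.1, -0.7]
finger_gap: 0.194
```

```bash
python3 - <<'E'
from h import *
p=load("w18"); edges(p,130,50,3.5,{"bot":((393,560),(636,560),.018),"top":((382,212),(645,212),.018),"right":((645,212),(636,560),.018)})
st();p=snap("wrist","w19");st();p=snap("wrist","w19");st();crop(p,"w19c",190,390,70,270,3)
E
```

```text
bot [  1.22 -25.63] [ 44.82 -25.61] ang 0.0005 len 43.6
top [ 1.5  34.02] [44.75 34.06] ang 0.0008 len 43.2
right [44.75 34.06] [ 44.82 -25.61] ang -1.5696 len 59.7
t 17.5 loc [ 25.22 -27.28] z 71.3 Floc [-0.32 -2.3  -0.7 ] gap 0.194
t 17.55 loc [ 25.19 -27.1 ] z 71.31 Floc [ 0.46 -2.34  0.56] gap 0.193
t 17.6 loc [ 25.22 -27.11] z 71.31 Floc [ 0.5  -2.29  0.08] gap 0.196
```

View pics/w19c.png

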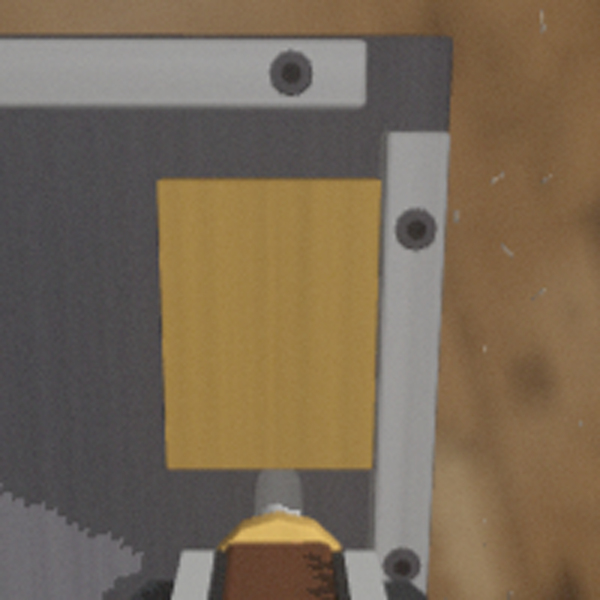

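Request:
carry_out --commands '[[[0,0.0,-0.04,0,0,0,10],[0,0.0,-0.08,0,0,0,10],[0,0.0,-0.12,0,0,0,10],[0,0.0,-0.16,0,0,0,10],[0,0.0,-0.2,0,0,0,10]]]'

```text
t: 18.1
tcp_pos: [0.4918, 0.1506, 0.0713]
tool_rot: [-0.567, -0.422, 0.568, -0.422]
force: [-1.2, -2.6, -0.1]
finger_gap: 0.193
```

Request:
carry_out --commands '[[[0,0.0,-0.04,0,0,0,10],[0,0.0,-0.08,0,0,0,10],[0,0.0,-0.11,0,0,0,10],[0,0.0,-0.14,0,0,0,10],[0,0.0,-0.16,0,0,0,10]]]'

```text
t: 18.6
tcp_pos: [0.4929, 0.1544, 0.0713]
tool_rot: [-0.567, -0.422, 0.567, -0.422]
force: [-1.7, -2.2, 0.9]
finger_gap: 0.192
```

```bash
python3 - <<'E'
from h import *
st();p=snap("wrist","w20");st();p=snap("wrist","w20");st();crop(p,"w20c",200,360,100,260,4)
E
```

```text
t 18.6 loc [ 25.25 -18.05] z 71.32 Floc [-0.98 -2.55  0.86] gap 0.192
t 18.65 loc [ 25.24 -18.01] z 71.29 Floc [-2.15 -1.86  0.13] gap 0.197
t 18.7 loc [ 25.24 -18.01] z 71.3 Floc [-0.86 -2.21  0.22] gap 0.195
```

View pics/w20c.png

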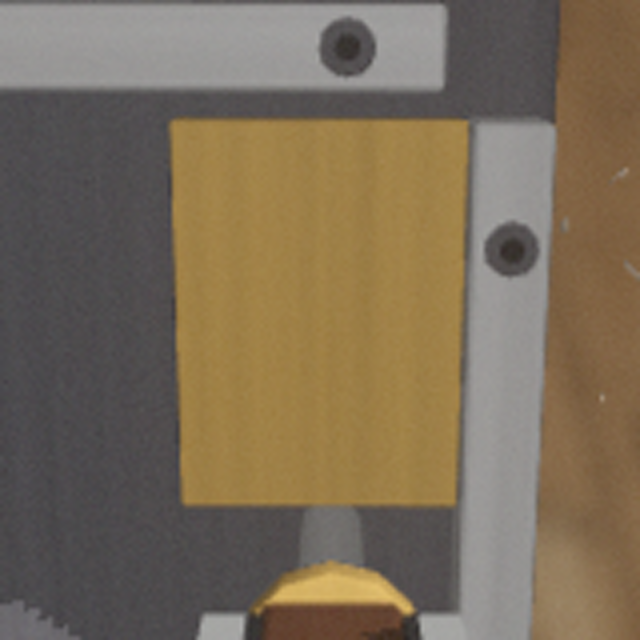

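Request:
carry_out --commands '[[[0,0.0,-0.02,0,0,0,10],[0,0.0,-0.04,0,0,0,10],[0,0.0,-0.06,0,0,0,10],[0,0.0,-0.08,0,0,0,10],[0,0.0,-0.1,0,0,0,10]]]'

```text
t: 19.2
tcp_pos: [0.4937, 0.1568, 0.0713]
tool_rot: [-0.567, -0.422, 0.567, -0.422]
force: [-2.1, -3.1, 0.1]
finger_gap: 0.193
```

Request:
carry_out --commands '[[[0,0.0,-0.01,0,0,0,10],[0,0.0,-0.02,0,0,0,10],[0,0.0,-0.03,0,0,0,10],[0,0.0,-0.04,0,0,0,10],[0,0.0,-0.04,0,0,0,10]]]'

```text
t: 19.7
tcp_pos: [0.494, 0.1578, 0.0713]
tool_rot: [-0.567, -0.422, 0.567, -0.422]
force: [-2.9, -2.2, 0.1]
finger_gap: 0.197
```

```bash
python3 - <<'E'
from h import *
st();p=snap("wrist","w21");st();p=snap("wrist","w21");st();crop(p,"w21c",200,360,100,260,4)
E
```

```text
t 19.7 loc [ 25.29 -14.55] z 71.29 Floc [-2.14 -2.9   0.14] gap 0.197
t 19.75 loc [ 25.29 -14.53] z 71.31 Floc [-2.08 -3.51  1.35] gap 0.198
t 19.8 loc [ 25.31 -14.55] z 71.32 Floc [-1.77 -3.67 -0.33] gap 0.197
```

View pics/w21c.png

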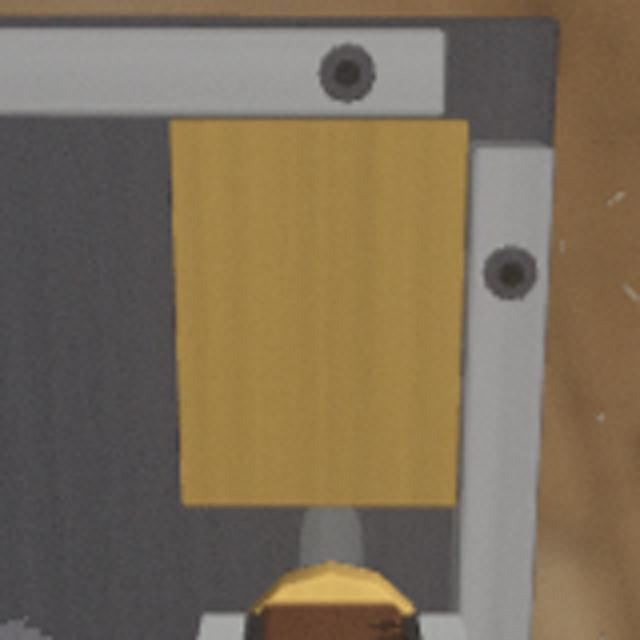

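Request:
carry_out --commands '[[[0,0.0,-0.01,0,0,0,10],[0,0.0,-0.02,0,0,0,10],[0,0.0,-0.02,0,0,0,10],[0,0.0,-0.02,0,0,0,10],[0,0.0,-0.02,0,0,0,10]]]'

```text
t: 20.3
tcp_pos: [0.4941, 0.1582, 0.0713]
tool_rot: [-0.567, -0.422, 0.567, -0.422]
force: [-3.0, -2.2, 0.9]
finger_gap: 0.193
```

```bash
python3 - <<'E'
from h import *
st();p=snap("wrist","w21");st();p=snap("wrist","w21");st()
E
```

```text
t 20.3 loc [ 25.29 -14.06] z 71.31 Floc [-2.24 -2.95  0.87] gap 0.193
t 20.35 loc [ 25.32 -14.06] z 71.32 Floc [-1.72 -2.76  0.98] gap 0.195
t 20.4 loc [ 25.3  -14.05] z 71.31 Floc [-1.86 -3.38  0.05] gap 0.197
```

Request:
carry_out --commands '[[[0,0.0,-0.01,0,0,0,10],[0,0.0,-0.02,0,0,0,10],[0,0.0,-0.02,0,0,0,10],[0,0.0,-0.02,0,0,0,10],[0,0.0,-0.02,0,0,0,10]]]'

```text
t: 20.9
tcp_pos: [0.4943, 0.1586, 0.0713]
tool_rot: [-0.567, -0.422, 0.568, -0.422]
force: [-2.6, -3.2, 1.6]
finger_gap: 0.194
```

```bash
python3 - <<'E'
from h import *
st();p=snap("wrist","w21");st();p=snap("wrist","w21");st()
E
```

```text
t 20.9 loc [ 25.32 -13.69] z 71.32 Floc [-1.54 -3.77  1.59] gap 0.194
t 20.95 loc [ 25.29 -13.69] z 71.3 Floc [-1.99 -4.49  0.13] gap 0.193
t 21.0 loc [ 25.3  -13.68] z 71.3 Floc [-1.32 -4.62 -0.28] gap 0.196
```

Request:
carry_out --commands '[[[0,0.0,-0.005,0,0,0,10],[0,0.0,-0.01,0,0,0,10],[0,0.0,-0.01,0,0,0,10],[0,0.0,-0.01,0,0,0,10],[0,0.0,-0.01,0,0,0,10]]]'

```text
t: 21.5
tcp_pos: [0.4943, 0.1587, 0.0713]
tool_rot: [-0.567, -0.422, 0.568, -0.422]
force: [-3.7, -3.5, 1.8]
finger_gap: 0.194
```

```bash
python3 - <<'E'
from h import *
st();p=snap("wrist","w21");st();p=snap("wrist","w21");st();p=snap("wrist","w21");st();crop(p,"w21c",200,360,100,260,4)
E
```

```text
t 21.5 loc [ 25.3  -13.55] z 71.32 Floc [-2.51 -4.46  1.77] gap 0.194
t 21.55 loc [ 25.3  -13.58] z 71.31 Floc [-1.22 -4.56  0.75] gap 0.197
t 21.6 loc [ 25.3  -13.56] z 71.32 Floc [-1.39 -5.41  1.41] gap 0.193
t 21.65 loc [ 25.29 -13.57] z 71.33 Floc [-2.03 -5.85  1.17] gap 0.199
```

View pics/w21c.png

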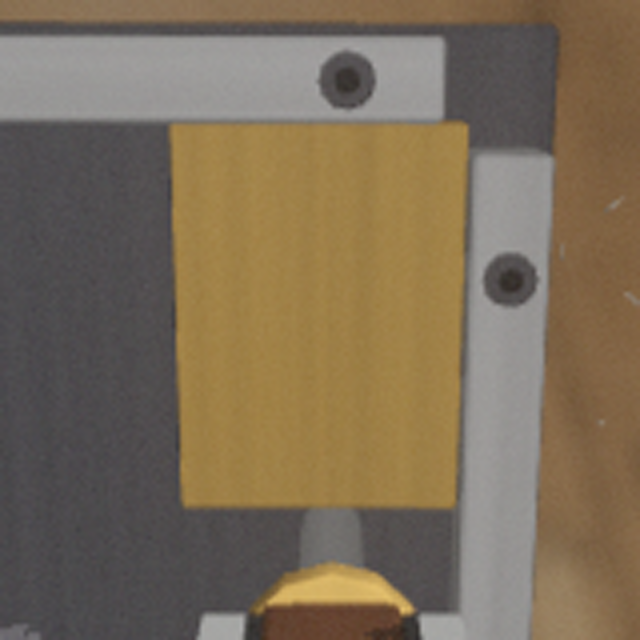

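Request:
carry_out --commands '[[[0,-0.01,0,0,0,0,10],[0,-0.01,-0.004,0,0,0,10],[0,-0.01,-0.008,0,0,0,10],[0,-0.01,-0.01,0,0,0,10],[0,-0.01,-0.01,0,0,0,10]]]'

```text
t: 22.15
tcp_pos: [0.4943, 0.1588, 0.0713]
tool_rot: [-0.567, -0.422, 0.567, -0.422]
force: [-3.2, -4.8, 1.4]
finger_gap: 0.195
```

```bash
python3 - <<'E'
from h import *
for i in range(5): st();p=snap("wrist","w22")
E
```

```text
t 22.15 loc [ 25.25 -13.47] z 71.35 Floc [-1.72 -5.52  1.42] gap 0.195
t 22.2 loc [ 25.27 -13.47] z 71.33 Floc [-1.38 -5.53  0.63] gap 0.192
t 22.25 loc [ 25.24 -13.47] z 71.33 Floc [-1.38 -5.13  0.39] gap 0.195
t 22.3 loc [ 25.24 -13.48] z 71.33 Floc [-1.66 -5.86  0.67] gap 0.192
t 22.35 loc [ 25.24 -13.47] z 71.33 Floc [-2.21 -6.07  0.39] gap 0.196
```

Request:
carry_out --commands '[[[0,-0.01,-0.003,0,0,0,10],[0,-0.01,-0.006,0,0,0,10],[0,-0.01,-0.009,0,0,0,10],[0,-0.01,-0.012,0,0,0,10],[0,-0.01,-0.012,0,0,0,10]]]'

```text
t: 22.9
tcp_pos: [0.4943, 0.1589, 0.0713]
tool_rot: [-0.567, -0.422, 0.567, -0.423]
force: [-3.0, -5.3, -0.3]
finger_gap: 0.192
```

```bash
python3 - <<'E'
from h import *
for i in range(5): st();p=snap("wrist","w22")
E
```

```text
t 22.9 loc [ 25.2  -13.35] z 71.33 Floc [-1.39 -5.93 -0.25] gap 0.192
t 22.95 loc [ 25.2  -13.34] z 71.33 Floc [-1.17 -7.38  0.51] gap 0.195
t 23.0 loc [ 25.19 -13.34] z 71.35 Floc [-0.37 -6.28  0.67] gap 0.196
t 23.05 loc [ 25.21 -13.35] z 71.36 Floc [-0.64 -6.35 -0.11] gap 0.195
t 23.1 loc [ 25.17 -13.37] z 71.32 Floc [-1.91 -6.67  0.43] gap 0.192
```

Request:
carry_out --commands '[[[0,-0.01,0.04,0,0,0,10],[0,-0.02,0.12,0,0,0,10],[0,-0.02,0.3,0,0,0,10],[0,-0.02,0.6,0,0,0,10],[0,-0.02,0.8,0,0,0,10]]]'

```text
t: 23.65
tcp_pos: [0.4885, 0.1403, 0.0715]
tool_rot: [0.568, 0.422, -0.567, 0.422]
force: [-0.2, -0.4, -0.7]
finger_gap: 0.197
```

```bash
python3 - <<'E'
from h import *
st();p=snap("wrist","w23");p=snap("wrist","w23");p=snap("wrist","w23");st();crop(p,"w23c",190,350,60,220,4.4)
E
```

```text
t 23.65 loc [ 25.09 -32.89] z 71.53 Floc [-0.04 -0.38 -0.75] gap 0.197
t 23.8 loc [ 24.74 -33.01] z 71.44 Floc [ 0.22 -0.77 -1.01] gap 0.19
```

View pics/w23c.png

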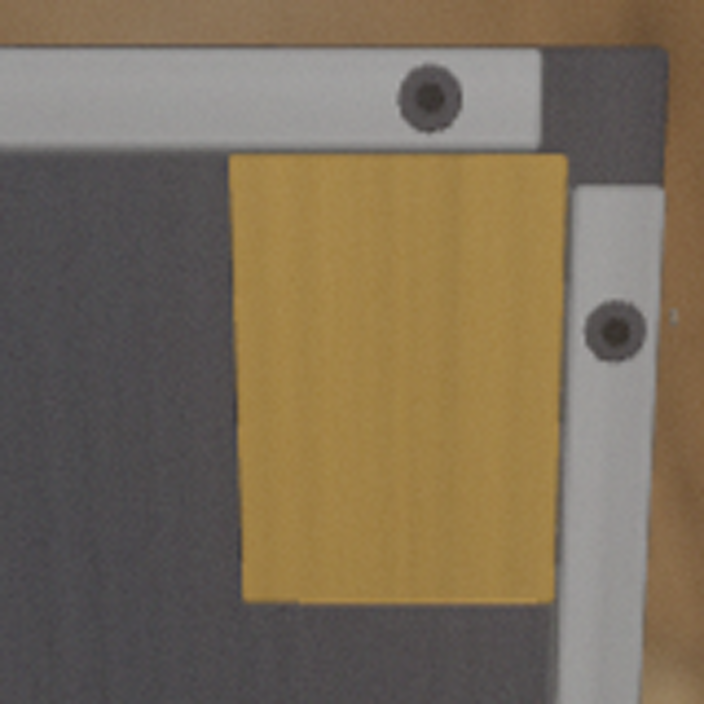

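```bash
python3 - <<'E'
from h import *
p=load("w23"); edges(p,190,60,4.4,{"bot":((244,602),(553,602),.018),"top":((229,155),(567,155),.018),"right":((567,157),(553,600),.018),"left":((229,157),(244,600),.018),"farbar top inner":((573,190),(560,600),.024),"leftbar top inner":((5,149),(540,149),.024)})
E
```

```text
bot [ 1.56 -9.13] [45.16 -9.13] ang 0.0 len 43.6
top [ 1.59 50.37] [45.26 50.37] ang 0.0001 len 43.7
right [45.27 50.13] [45.15 -8.84] ang -1.5727 len 59.0
left [ 1.58 50.12] [ 1.57 -8.84] ang -1.5709 len 59.0
farbar top inner [45.52 45.9 ] [45.49 -7.34] ang -1.5714 len 53.2
leftbar top inner [-25.7   50.76] [41.24 50.77] ang 0.0001 len 66.9
```

Request:
carry_out --commands '[[[0,-0.3,0,0,0,0,10],[0,-0.8,0,0,0,0,10],[0,-1.3,0,0,0,0,10],[0,-1.5,-0.2,0,0,0,10],[0,-1.5,-0.6,0,0,0,10]]]'

```text
t: 24.3
tcp_pos: [0.4545, 0.1663, 0.0713]
tool_rot: [-0.567, -0.422, 0.568, -0.422]
force: [0.6, -0.1, -0.7]
finger_gap: 0.194
```

Request:
carry_out --commands '[[[0,0,-0.5,0,0,0,10],[0,0,-1.0,0,0,0,10],[0,0,-1.4,0,0,0,10],[0,0,-1.54,0,0,0,10],[0,0,-1.54,0,0,0,10]]]'

```text
t: 24.8
tcp_pos: [0.4677, 0.2033, 0.0713]
tool_rot: [0.567, 0.422, -0.567, 0.422]
force: [0.4, -0.7, -0.7]
finger_gap: 0.196
```

Request:
carry_out --commands '[[[0,0.08,0,0,0,0,10],[0,0.16,0,0,0,0,10],[0,0.24,0,0,0,0,10],[0,0.28,0,0,0,0,10],[0,0.28,0,0,0,0,10]]]'

```text
t: 25.3
tcp_pos: [0.4744, 0.2003, 0.0714]
tool_rot: [0.568, 0.422, -0.567, 0.422]
force: [-0.8, 0.7, -0.2]
finger_gap: 0.197
```

```bash
python3 - <<'E'
from h import *
for i in range(3): st();p=snap("wrist","w24")
E
```

```text
t 25.3 loc [-5.76 20.5 ] z 71.35 Floc [-0.96  0.41 -0.16] gap 0.197
t 25.35 loc [-5.95 20.53] z 71.36 Floc [ 0.27 -0.3   0.9 ] gap 0.198
t 25.4 loc [-6.12 20.55] z 71.35 Floc [-0.12  0.53 -0.9 ] gap 0.193
```

Request:
carry_out --commands '[[[0,0.03,0,0,0,0,10],[0,0.06,0,0,0,0,10],[0,0.08,0,0,0,0,10],[0,0.1,0,0,0,0,10],[0,0.12,0,0,0,0,10]]]'

```text
t: 25.95
tcp_pos: [0.4766, 0.1998, 0.0713]
tool_rot: [-0.567, -0.422, 0.568, -0.422]
force: [-1.2, 1.0, 0.2]
finger_gap: 0.194
```

Request:
carry_out --commands '[[[0,0.01,0,0,0,0,10],[0,0.02,0,0,0,0,10],[0,0.03,0,0,0,0,10],[0,0.03,0,0,0,0,10],[0,0.03,0,0,0,0,10]]]'

```text
t: 26.45
tcp_pos: [0.4768, 0.1996, 0.0712]
tool_rot: [-0.567, -0.422, 0.568, -0.422]
force: [-2.9, 2.4, 0.9]
finger_gap: 0.194
```

```bash
python3 - <<'E'
from h import *
for i in range(3): st();p=snap("wrist","w24")
E
```

```text
t 26.45 loc [-3.27 20.58] z 71.24 Floc [-3.45  1.46  0.95] gap 0.194
t 26.5 loc [-3.23 20.59] z 71.26 Floc [-3.38  2.02  0.98] gap 0.193
t 26.55 loc [-3.22 20.58] z 71.25 Floc [-3.7   1.26  0.72] gap 0.191
```

Request:
carry_out --commands '[[[0,0.005,0,0,0,0,10],[0,0.01,0,0,0,0,10],[0,0.015,0,0,0,0,10],[0,0.02,0,0,0,0,10],[0,0.02,0,0,0,0,10]]]'

```text
t: 27.1
tcp_pos: [0.477, 0.1995, 0.0712]
tool_rot: [-0.567, -0.422, 0.568, -0.421]
force: [-5.6, 3.9, 1.9]
finger_gap: 0.191
```

```bash
python3 - <<'E'
from h import *
for i in range(4): st();p=snap("wrist","w24")
E
```

```text
t 27.1 loc [-3.07 20.54] z 71.23 Floc [-6.48  2.06  1.9 ] gap 0.191
t 27.15 loc [-3.06 20.54] z 71.23 Floc [-5.96  1.06  1.31] gap 0.196
t 27.2 loc [-3.03 20.56] z 71.25 Floc [-4.7   1.18  1.66] gap 0.197
t 27.25 loc [-3.09 20.52] z 71.22 Floc [-4.3   2.18  2.3 ] gap 0.193
```

Request:
carry_out --commands '[[[0,-0.1,0,0,0,0,10],[0,-0.4,0,0,0,0,10],[0,-0.45,0.5,0,0,0,10],[0,-0.45,1.1,0,0,0,10],[0,-0.45,1.85,0,0,0,10]]]'

```text
t: 27.8
tcp_pos: [0.4543, 0.1571, 0.0715]
tool_rot: [0.568, 0.422, -0.567, 0.423]
force: [0.1, -0.2, -0.1]
finger_gap: 0.191
```

Request:
carry_out --commands '[[[0,0.0,0.1,0,0,0,10],[0,0.5,0.1,0,0,0,10],[0,1.0,0.1,0,0,0,10],[0,1.4,0.1,0,0,0,10],[0,1.5,0.1,0,0,0,10]]]'

```text
t: 28.3
tcp_pos: [0.4924, 0.145, 0.0715]
tool_rot: [0.569, 0.421, -0.566, 0.423]
force: [-0.9, 0.5, -0.8]
finger_gap: 0.192
```

```bash
python3 - <<'E'
from h import *
for i in range(3): st();p=snap("wrist","w25")
crop(p,"w25c",190,350,60,260,3)
E
```

```text
t 28.3 loc [ 27.45 -27.25] z 71.53 Floc [-0.98  0.25 -0.84] gap 0.192
t 28.35 loc [ 26.63 -27.44] z 71.39 Floc [ 0.33  1.23 -0.99] gap 0.199
t 28.4 loc [ 25.33 -27.65] z 71.28 Floc [ 0.24 -0.81 -1.1 ] gap 0.198
```

View pics/w25c.png

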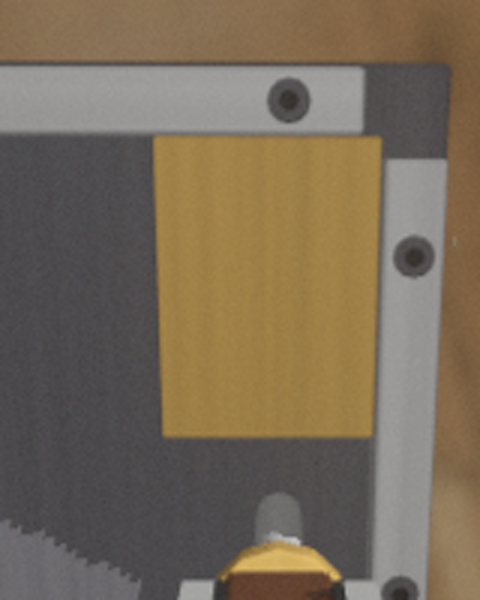

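Request:
carry_out --commands '[[[0,-0.02,-0.1,0,0,0,10],[0,-0.02,-0.22,0,0,0,10],[0,-0.02,-0.33,0,0,0,10],[0,-0.02,-0.4,0,0,0,10],[0,-0.02,-0.44,0,0,0,10]]]'

```text
t: 28.95
tcp_pos: [0.492, 0.1562, 0.0714]
tool_rot: [0.567, 0.422, -0.567, 0.422]
force: [-0.8, -0.5, -0.8]
finger_gap: 0.194
```

Request:
carry_out --commands '[[[0,0,-0.03,0,0,0,10],[0,0,-0.06,0,0,0,10],[0,0,-0.08,0,0,0,10],[0,0,-0.1,0,0,0,10],[0,0,-0.12,0,0,0,10]]]'

```text
t: 29.45
tcp_pos: [0.4928, 0.1586, 0.0713]
tool_rot: [-0.567, -0.422, 0.567, -0.422]
force: [0.2, -0.5, 0.1]
finger_gap: 0.194
```

```bash
python3 - <<'E'
from h import *
for i in range(3): st();p=snap("wrist","w25")
E
```

```text
t 29.45 loc [ 23.9  -14.13] z 71.33 Floc [ 0.29 -0.39  0.14] gap 0.194
t 29.5 loc [ 23.89 -14.15] z 71.32 Floc [ 0.78 -1.12 -1.41] gap 0.194
t 29.55 loc [ 23.92 -14.16] z 71.34 Floc [ 0.52 -0.55 -0.4 ] gap 0.195
```

Just touching. Press on in small steps.

Request:
carry_out --commands '[[[0,0,-0.01,0,0,0,10],[0,0,-0.02,0,0,0,10],[0,0,-0.03,0,0,0,10],[0,0,-0.035,0,0,0,10],[0,0,-0.04,0,0,0,10]]]'

```text
t: 30.1
tcp_pos: [0.4929, 0.1591, 0.0713]
tool_rot: [-0.567, -0.422, 0.568, -0.422]
force: [-1.1, -5.3, -0.2]
finger_gap: 0.193
```

```bash
python3 - <<'E'
from h import *
for i in range(4): st();p=snap("wrist","w25")
E
```

```text
t 30.1 loc [ 23.85 -13.55] z 71.33 Floc [ 0.52 -5.42 -0.21] gap 0.193
t 30.15 loc [ 23.87 -13.53] z 71.31 Floc [ 1.01 -4.6   0.64] gap 0.191
t 30.2 loc [ 23.85 -13.54] z 71.32 Floc [ 2.08 -5.27 -0.36] gap 0.202
t 30.25 loc [ 23.87 -13.54] z 71.32 Floc [ 0.86 -4.88  0.78] gap 0.197
```

Request:
carry_out --commands '[[[0,0,-0.003,0,0,0,10],[0,0,-0.006,0,0,0,10],[0,0,-0.008,0,0,0,10],[0,0,-0.008,0,0,0,10],[0,0,-0.008,0,0,0,10]]]'

```text
t: 30.8
tcp_pos: [0.4929, 0.1592, 0.0713]
tool_rot: [-0.567, -0.422, 0.568, -0.422]
force: [-0.5, -5.6, 0.8]
finger_gap: 0.196
```

Request:
carry_out --commands '[[[0,0,0.04,0,0,0,10],[0,0,0.12,0,0,0,10],[0,0,0.3,0,0,0,10],[0,0,0.6,0,0,0,10],[0,0,0.9,0,0,0,10]]]'

```text
t: 31.3
tcp_pos: [0.4866, 0.138, 0.0714]
tool_rot: [0.567, 0.422, -0.567, 0.422]
force: [-0.5, 0.3, -1.6]
finger_gap: 0.195
```

```bash
python3 - <<'E'
from h import *
p=snap("wrist","w26");p=snap("wrist","w26");p=snap("wrist","w26");st();crop(p,"w26c",190,350,60,220,4.4)
E
```

```text
t 31.45 loc [ 23.91 -35.84] z 71.36 Floc [ 0.28  0.14 -1.93] gap 0.192
```

View pics/w26c.png

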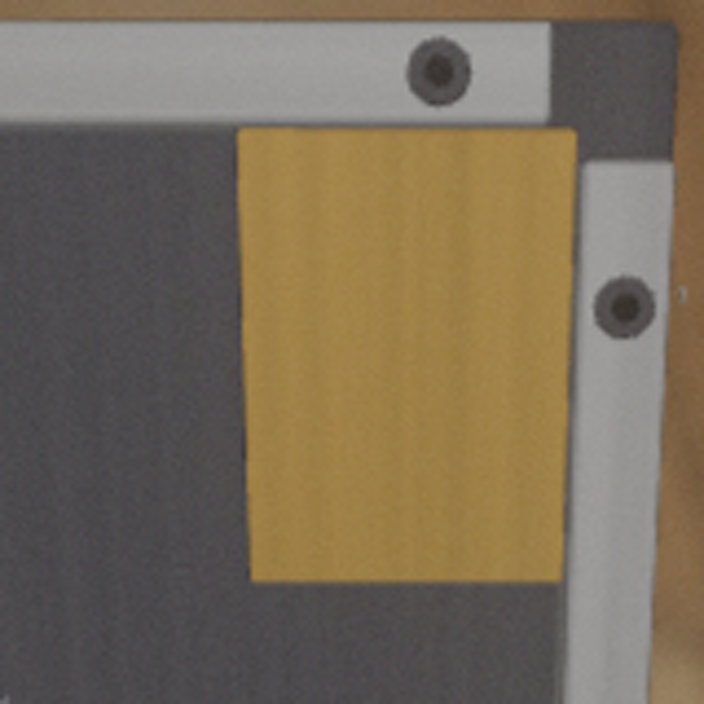

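```bash
python3 - <<'E'
from h import *
from station import manip
p=load("w26"); edges(p,190,60,4.4,{"bot":((251,581),(561,581),.018),"top":((238,128),(576,129),.018),"right":((576,131),(561,580),.018),"farbar top inner":((583,165),(569,600),.024),"leftbar top inner":((5,123),(548,123),.024)})
s=manip.sense(); r=R.from_quat(s['tool_rot']); print(s['q'])
print(plan([*s['tcp_pos'][:2],.175],JY,s)); print(plan([.42,.0,.18],.0,s)); 
E
```

```text
bot [ 1.58 -9.06] [45.1  -9.05] ang 0.0001 len 43.5
top [ 1.81 50.64] [45.23 50.51] ang -0.003 len 43.4
right [45.24 50.27] [45.1  -8.91] ang -1.5731 len 59.2
farbar top inner [45.6  45.87] [ 45.63 -10.29] ang -1.5702 len 56.2
leftbar top inner [-26.49  50.82] [41.07 50.81] ang -0.0002 len 67.6
[5.45180321e-02 6.31281436e-01 1.85991843e+00 3.43725634e-04
 6.50681579e-01 3.47360164e-01]
(array([-4.146e+00, -1.000e-03, -0.000e+00]), array([ 0.004, -0.001,  0.004]))
(array([-4.346, -0.957,  6.044]), array([-3.359e+00, -2.000e-03,  4.000e-03]))
```

Request:
carry_out --commands '[[[-0.5,0,0.1,0,0,0,10],[-1.5,0,0.3,0,0,0,10],[-2.7,-0.1,0.8,-0.5,0,0,10],[-3.8,-0.4,2,-1.5,0,0,10],[-4.3,-0.9,3.5,-2.5,0,0,10]]]'

```text
t: 31.95
tcp_pos: [0.4424, 0.0606, 0.1819]
tool_rot: [0.518, 0.481, -0.515, 0.485]
force: [-0.3, -1.7, 0.0]
finger_gap: 0.192
```

```bash
python3 - <<'E'
from h import *
from station import manip
s=manip.sense(); print(s['tcp_pos']); print(plan([.44,-.12,.18],.35,s)); 
E
```

```text
[0.44235078 0.06056781 0.18193367]
(array([0.082, 0.393, 7.213]), array([-4.784,  0.021, -0.086]))
```

Request:
carry_out --commands '[[[0,0,1.7,-1,0,0,10],[0,0,3.4,-2.2,0,0,10],[0,0.1,5,-3.4,0,0,10],[0,0.3,6.4,-4.6,0,0,10],[0,0.4,7.2,-4.8,0,0,10]]]'

```text
t: 32.45
tcp_pos: [0.4375, -0.1222, 0.18]
tool_rot: [0.407, 0.577, -0.407, 0.58]
force: [-0.3, -0.6, -0.7]
finger_gap: 0.196
```

```bash
python3 - <<'E'
from h import *
from station import manip
s=manip.sense(); print(s['tcp_pos']); print(plan([.4615,-.1885,.175],.40,s)); 
E
```

```text
[ 0.43749199 -0.12221442  0.18002594]
(array([0.209, 0.006, 2.819]), array([-0.628,  0.031, -0.021]))
```

Request:
carry_out --commands '[[[0.1,0,1,-0.3,0,0,10],[0.2,0,2,-0.6,0,0,10],[0.2,0,2.6,-0.6,0,0,10],[0.2,0,2.8,-0.6,0,0,10],[0.2,0,2.8,-0.6,0,0,10]]]'

```text
t: 32.95
tcp_pos: [0.4604, -0.1851, 0.1741]
tool_rot: [0.392, 0.589, -0.392, 0.589]
force: [0.4, -0.4, -0.7]
finger_gap: 0.197
```

```bash
python3 - <<'E'
from h import *
from station import manip
for i in range(3): p=snap("wrist","w27")
q=snap("side","s27");s=manip.sense(); print(s['tcp_pos'],s['force']); print(plan([.4612,-.1888,.125],.40,s)); print(R.from_quat(s['tool_rot']).as_matrix().round(4))
crop(p,"w27c",200,360,150,310,4)
E
```

```text
[ 0.45984563 -0.18386005  0.17388332] [ 0.21780383 -0.15652925 -1.52232838]
(array([ 1.955, -0.026,  0.205]), array([-0.016, -0.012,  0.006]))
[[-9.000e-04  9.216e-01  3.881e-01]
 [ 8.000e-04  3.881e-01 -9.216e-01]
 [-1.000e+00 -5.000e-04 -1.100e-03]]
```

View pics/w27c.png

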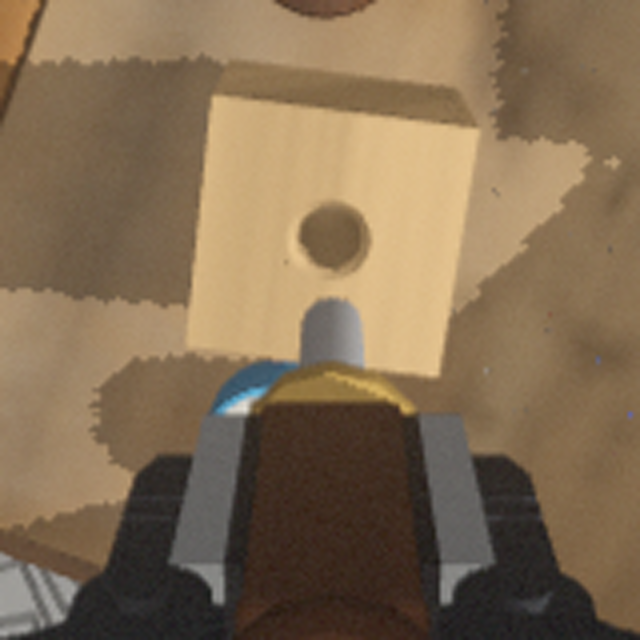

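Request:
carry_out --commands '[[[0.3,-0.03,0.2,0,0,0,10],[0.8,-0.03,0.2,0,0,0,10],[1.4,-0.03,0.2,0,0,0,10],[1.8,-0.03,0.2,0,0,0,10],[1.95,-0.03,0.2,0,0,0,10]]]'

```text
t: 33.65
tcp_pos: [0.461, -0.1895, 0.1238]
tool_rot: [0.391, 0.59, -0.391, 0.588]
force: [-0.7, 0.1, -1.1]
finger_gap: 0.195
```

```bash
python3 - <<'E'
from h import *
from station import manip
for i in range(3): p=snap("wrist","w28")
q=snap("side","s28");s=manip.sense(); print(s['tcp_pos'],s['force']); print(plan([.4612,-.1888,.107],.40,s))
crop(p,"w28c",200,360,150,310,4); 
c=q['image'][230:330,270:370,::-1]; a=cv2.imread("pics/w28c.png"); cv2.imwrite("pics/m28.png",cv2.resize(np.hstack([cv2.resize(a,(500,500)),cv2.resize(c,(500,500))]),(800,400)))
E
```

```text
[ 0.46193581 -0.19017472  0.12527331] [-0.02892305 -0.11250971 -1.01917349]
(array([ 0.731, -0.006, -0.062]), array([-0.025,  0.005, -0.002]))
```

View pics/m28.png

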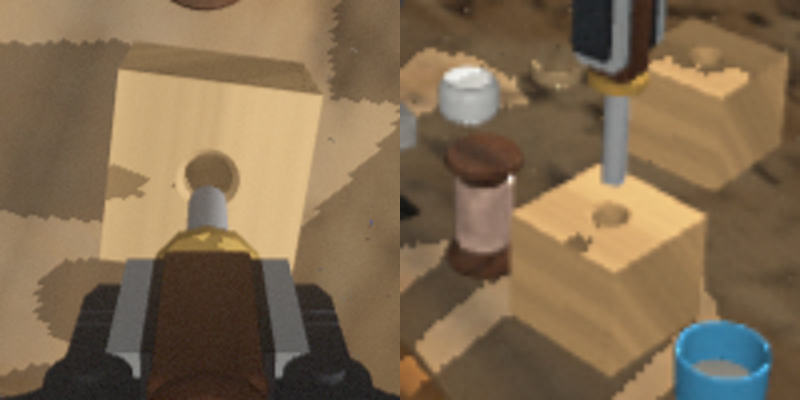

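Request:
carry_out --commands '[[[0.1,0,-0.06,0,0,0,10],[0.3,0,-0.06,0,0,0,10],[0.5,0,-0.06,0,0,0,10],[0.58,0,-0.06,0,0,0,10],[0.58,0,-0.06,0,0,0,10]]]'

```text
t: 34.35
tcp_pos: [0.4609, -0.1885, 0.1102]
tool_rot: [0.391, 0.589, -0.391, 0.589]
force: [-0.6, -0.3, -1.1]
finger_gap: 0.194
```

```bash
python3 - <<'E'
from h import *
from station import manip
for i in range(2): p=snap("wrist","w29")
q=snap("side","s29");s=manip.sense(); print(s['tcp_pos'],s['force'])
a=p['image'][170:270,230:330,::-1]
c=q['image'][265:315,295:345,::-1]; cv2.imwrite("pics/m29.png",np.hstack([cv2.resize(a,(400,400),interpolation=2),cv2.resize(c,(400,400),interpolation=2)]))
E
```

```text
[ 0.46119739 -0.18872199  0.11061335] [-0.53198362 -0.28101451 -0.50517366]
```

View pics/m29.png

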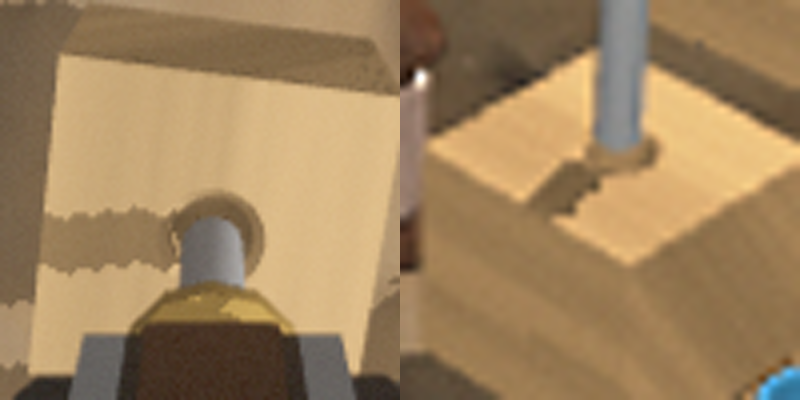

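Request:
carry_out --commands '[[[0,0.03,0,0,0,0,10],[0.1,0.03,0,0,0,0,10],[0.2,0.03,0,0,0,0,10],[0.35,0.03,0,0,0,0,10],[0.5,0.03,0,0,0,0,10]]]'

```text
t: 35.0
tcp_pos: [0.4618, -0.1883, 0.0978]
tool_rot: [0.391, 0.589, -0.391, 0.589]
force: [0.4, 0.3, -1.3]
finger_gap: 0.196
```

```bash
python3 - <<'E'
from h import *
from station import manip
for i in range(2): p=snap("wrist","w30")
q=snap("side","s30");s=manip.sense(); print(s['tcp_pos'],s['force'])
a=p['image'][170:270,230:330,::-1]
c=q['image'][265:315,295:345,::-1]; cv2.imwrite("pics/m30.png",np.hstack([cv2.resize(a,(400,400),interpolation=2),cv2.resize(c,(400,400),interpolation=2)]))
E
```

```text
[ 0.46156064 -0.18822378  0.09768782] [ 0.08563261  0.66439339 -0.36969694]
```

View pics/m30.png

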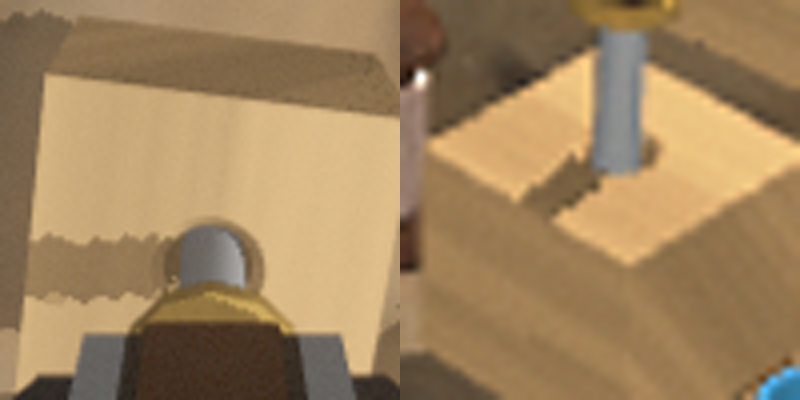

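Request:
carry_out --commands '[[[0.25,0,0,0,0,0,10],[0.5,0,0,0,0,0,10],[0.75,0,0,0,0,0,10],[1.0,0,0,0,0,0,10],[1.2,0,0,0,0,0,10]]]'

```text
t: 35.65
tcp_pos: [0.4616, -0.1883, 0.0673]
tool_rot: [0.391, 0.589, -0.391, 0.589]
force: [-0.8, 0.1, -0.2]
finger_gap: 0.193
```

Request:
carry_out --commands '[[[0.04,0,0,0,0,0,10],[0.08,0,0,0,0,0,10],[0.12,0,0,0,0,0,10],[0.15,0,0,0,0,0,10],[0.17,0,0,0,0,0,10]]]'

```text
t: 36.15
tcp_pos: [0.4619, -0.1884, 0.064]
tool_rot: [0.391, 0.589, -0.391, 0.589]
force: [0.1, -0.3, -1.5]
finger_gap: 0.192
```

```bash
python3 - <<'E'
from h import *
from station import manip
for i in range(2): p=snap("wrist","w31")
q=snap("side","s31");s=manip.sense(); print(s['tcp_pos'],s['force'],s['t'])
a=p['image'][170:270,230:330,::-1]
c=q['image'][245:315,285:355,::-1]; cv2.imwrite("pics/m31.png",np.hstack([cv2.resize(a,(400,400),interpolation=2),cv2.resize(c,(400,400),interpolation=2)]))
E
```

```text
[ 0.46185865 -0.18841756  0.06396462] [-0.23003682  0.13985753 -1.13843227] 36.3
```

View pics/m31.png

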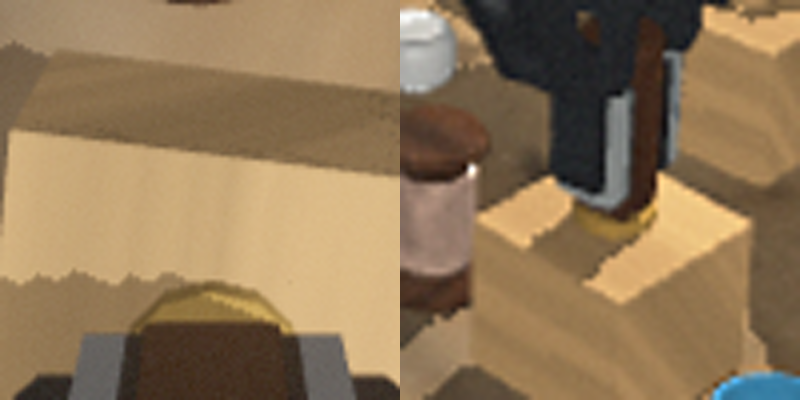

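Request:
carry_out --commands '[[[0.01,0,0,0,0,0,10],[0.02,0,0,0,0,0,10],[0.03,0,0,0,0,0,10],[0.04,0,0,0,0,0,10],[0.05,0,0,0,0,0,10]]]'

```text
t: 36.8
tcp_pos: [0.4618, -0.1884, 0.0629]
tool_rot: [0.391, 0.589, -0.391, 0.589]
force: [-0.6, 1.5, 5.5]
finger_gap: 0.197
```

Collar is down (5.5 N up, same height as at the grip). Release slowly.

Request:
carry_out --commands '[[[0,0,0,0,0,0,18],[0,0,0,0,0,0,20],[0,0,0,0,0,0,24],[0,0,0,0,0,0,30],[0,0,0,0,0,0,40]]]'

```text
t: 37.3
tcp_pos: [0.4618, -0.1884, 0.0625]
tool_rot: [0.391, 0.589, -0.391, 0.589]
force: [0.6, -0.0, 0.5]
finger_gap: 0.466
```

Request:
carry_out --commands '[[[0,0,0,0,0,0,50],[-0.3,0,0,0,0,0,55],[-0.8,0,0,0,0,0,60],[-1.6,0,0,0,0,0,60],[-2.4,0,0,0,0,0,60]]]'

```text
t: 37.8
tcp_pos: [0.4616, -0.1882, 0.1235]
tool_rot: [0.391, 0.589, -0.391, 0.589]
force: [0.9, 1.0, 0.1]
finger_gap: 0.704
```

Request:
carry_out --commands '[[[-1,0,0,0,0,0,60],[-2,0,0,0,0,0,60],[-3,0,0,0,0,0,60],[-4,-0.5,0,0,0,0,60],[-4.5,-1,0,0,0,0,60]]]'

```text
t: 38.3
tcp_pos: [0.4392, -0.1986, 0.2375]
tool_rot: [0.391, 0.588, -0.391, 0.591]
force: [-0.8, -0.2, 0.1]
finger_gap: 0.702
```

```bash
python3 - <<'E'
from h import *
from station import manip
q=snap("side","s32");q=snap("side","s32");c=snap("scene","c32");p=snap("wrist","w32");s=manip.sense(); print(s['tcp_pos'],s['t'],s['finger_gap'])
a=q['image'][190:330,205:380,::-1];b=c['image'][170:320,120:420,::-1]
cv2.imwrite("pics/m32.png",np.vstack([cv2.resize(a,(400,320),interpolation=2),cv2.resize(b,(400,200),interpolation=2)]))
cv2.imwrite("pics/m32.png",np.hstack([cv2.resize(a,(400,320),interpolation=2),cv2.resize(b,(400,320),interpolation=2)]))
E
```

```text
[ 0.43818735 -0.19791117  0.23476935] 38.5 0.702245744289049
```

View pics/m32.png

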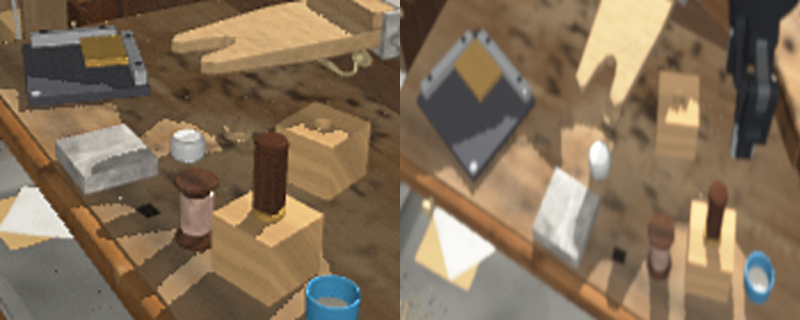

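View pics/w32.png

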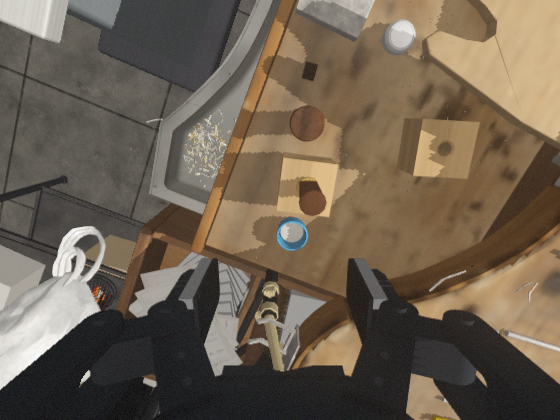

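```bash
python3 - <<'E'
from h import *
a=load("side0")['image'][235:335,270:370].astype(int);b=load("s32")['image'][235:335,270:370].astype(int)
print("diff",np.abs(a-b).mean(),(np.abs(a-b).max(2)>40).sum())
p=load("s32"); print(proj(p,[[.4618,-.1884,.111],[.4618,-.1884,.055]]))
cv2.imwrite("pics/fin.png",np.hstack([cv2.resize(a[:,:,::-1].astype(np.uint8),(400,400)),cv2.resize(b[:,:,::-1].astype(np.uint8),(400,400))]))
E
```

```text
diff 4.461666666666667 9
[[323.40358101 250.47487378]
 [322.08128886 280.58259153]]
```

View pics/fin.png

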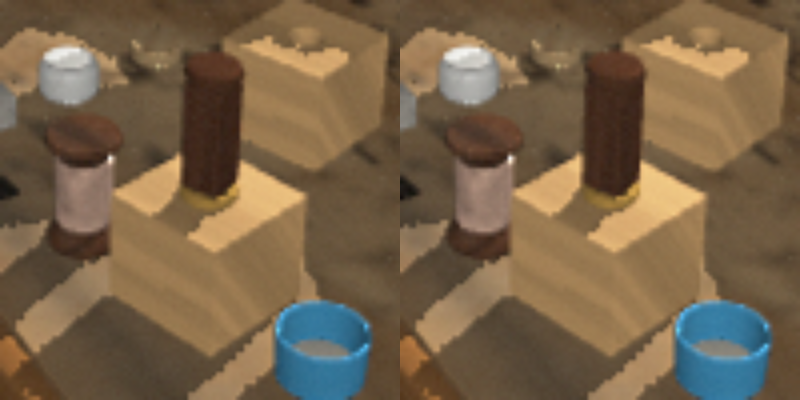

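The before and after pictures are practically identical around the stand, so I'm handing in.

```bash
python3 -c "
from station import manip
print(manip.sign_off())"
```

```text
the job is handed in; nothing more can be done
None
```

The job is handed in at about 38.5 s of the 72 s. The blank sits in the corner against both bars and the pusher is back upright in its stand. No verdict is reported on handing in.

**What I did**
- **Pushing:** I drew the pusher from the right-hand stand and pushed the blank to the far bar. I pressed it there at two points with about 4.7 N, then slid it along the bar and pressed it against the left bar with about 6.5 N.
- **Second press:** Some of the first far-bar push went into friction, so the force on the bar itself was uncertain, about 2.7 to 3.4 N. I therefore pressed the far bar again (about 5.5 N) and then the left bar (about 5 to 5.6 N).
- **Putting back:** I set the pusher back in the hole until the collar touched the stand, then released it.

**Last checks**
- **Blank:** The wrist picture after the last press shows it within about 0.003 rad of square. The gaps look like about 0.5 mm or less at both bars, which is within the calibration error.
- **Pusher:** On the way down, the collar met the stand at the same height as when I gripped it. The side picture shows the pusher upright, as at the start.
- **Other things:** The reel, cup, steel block and loupe look unmoved. I did not check the plug closely at the end, but the arm never came near it.
- **Force limit:** The force readings scatter by about 1 N. The highest single reading was 7.4 N, with an average of about 6.5 N for that press, so the 8 N limit was probably never reached.

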